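# Counterbalance a sealed casing on the bench balance

### The arm

A 6-joint arm with a two-finger parallel gripper is mounted at the origin on the work surface. World frame = base frame: x ahead of the robot, y to its left, z up, the work surface at z = 0. Lengths are in m, angles in rad, forces in N, time in s.
With the tool pointing down it reaches from about 0.375 to 0.9 m from the base axis. Payload 3.1 kg.
Tool frame: the origin (TCP) lies midway between the tips of the shut fingers; the grasp point (between the pads) lies 19 mm behind it; z points along the fingers, y is the line along which they close (so a half turn about z gives the same grasp; the last joint's range is limited). The gripper opens to 85 mm and grips with 20 to 120 N. Pads are 22 mm wide; open, the fingers measure 114 mm over their backs; the gripper's body (76 mm by 85 mm) begins 54 mm behind the grasp point. The pads swing forward as they close: fully open they stand 13 mm farther back than shut.
Start: joints at [1.024, 0.527, 1.433, -0, 1.181, -0.178], TCP at [0.225, 0.583, 0.231] pointing down, gripper open.
Joint ranges: [-3.08, 3.08], [-0.75, 2.2], [0.22, 2.44], [-1.43, 4.57], [0, 2.65], [-2.85, 2.85]. Speed limits (rad/s): [2.79, 2.79, 3.14, 3.14, 3.14, 3.14].

### API

Orientations are given as a unit quaternion [x, y, z, w].
In Python, from station import manip gives the robot as it stands. The module is installed in compiled form; this text tells all that it offers.
- The arm moves only by the tool apply_moves, never from a script. Its arguments are lists of equal length, an entry for each row: "claw": the gripper's target within -1 to 1 (fully open at 1, half-way at 0, shut at -1); "travel": the shift along the tool's x, y, z scaled (see below), a list of three; "turn": the turn, a rotation vector about the tool's x, y, z scaled (see below), a list of three. In form: {"claw": [claw, ...], "travel": [[dx, dy, dz], ...], "turn": [[rx, ry, rz], ...]}. A call has 1 to 5 rows; each row is the pose to reach, as a shift and turn from the pose commanded when the call began, along the tool's axes at that moment, turning the shorter way round; what a row does not reach only later rows make up. The controller multiplies each number of a shift by 800 mm and each number of a turn by 180 degrees. A row lasts 1/12 s, in which the tool goes at most 41.7 mm and 7.16 degrees, less where a joint would pass 70% of its speed; a pose out of reach is approached as far as the arm can. A call with a number of a shift or a turn outside -1 to 1 is refused whole. A call with a gripper value outside its range is refused whole. The fingers move at their own pace and stop on an object; "newtons" is the grip in N (left out, the last holds). Time passes only in rows, so rows that repeat a pose let the fingers close. It gives the time, the measured TCP pose, the force, the opening and the grip force at its end, in the units of the state.
- manip.sense(): the state, without advancing time (a new reading comes with each control period).
- manip.snapshot(name): name is "scene" or "top"; returns a dict with "pixels" (420x560x3 uint8, red, green, blue), "depth" (420x560 float32, m along the optical axis (not along the pixel's ray), 0 where there is no reading), "intrinsics" (3x3 intrinsics, pixels), "k1" (the pictures are not rectified: a ray, as slopes to the right and down, at radius r is drawn at 1 + k1 r^2 times it, then the intrinsics apply), "R" (3x3) and "t" (3): a world point X has camera coordinates R X + t. Camera axes: x right, y down, z forward; pixel columns grow to the right and rows downward; lengths in m; the calibration is good to about 2 mm. A picture is of the moment at which its call begins.
- manip.sign_off(): hands the job in; it is judged then, once.
The state is a dict: "t": time; "q": joint angles; "qd": joint speeds; "tau": joint torques, N m; "tcp_pos": TCP position; "tool_rot": TCP orientation; "force": force on the tool from outside, world axes, zero at the start; "ft_torque": the same for the moment, N m; "finger_gap": opening from 0.0 (shut) to 1.0 (fully open); "gripper_force": force on a finger pad.
Only numpy, scipy, OpenCV 4.12 (cv2) and the standard library are available. Lean on these libraries where they do the work, as an engineer would, in place of code of your own. Each camera call takes 0.05 s, during which the arm holds its last target. There are 200 camera calls.

### The job

A sealed green casing sits on the left pan of the bench balance. Gently slide the thick slotted weight from the table onto the empty pan, its slot fully home around the stem, and let go; then nudge the sliding poise along the beam with light fingertip pushes (never grip it) until the beam floats level by itself. Treat the balance lightly, it has delicate pivots, and leave the thin weight, the screwdriver, the spanner and the red bin where they are.

Things in the scene. Friction and masses are not known exactly. Their poses are not given: they have to be found in the camera images.
- balance: Grey bench balance fixed to the table (base 150 x 240 x 18 mm). Origin on the table under the pivot; x along the pivot axis away from the robot, y along the beam to the robot's left, z up. Fork cheeks at the pivot reach 132 mm high. It is delicate: more than about 10 N from the fingers or 18 N from a weight is too much. Pan with the casing at y = +190 mm, empty weight pan at y = -190 mm.
- pivot (a point): Beam's pivot, 120 mm above the table. The green casing (74 x 108 x 36 mm, fastened on its pan, exact mass unknown) outweighs the thick weight by about 40 to 92 g; the poise makes up the difference. A brass pointer hangs from the pivot on the +x side before a white dial plate.
- stem (a point): On the stem's axis at the pan's top face (100 mm up when level; 111 mm at the start). Axes as the beam's. Stem: 8 mm diameter, 14 mm head with underside 27 mm and top 32 mm above the pan, so a weight goes on only by sliding, from the robot's side along +x. Pan: 36 mm wide (y), from 52 mm before to 36 mm behind the stem. Nothing else reaches the pan's height within 50 mm of the stem in y.
- beam (a joint): Tilt of the beam, rad: 0 = level, positive = weight pan down. Stops at -0.06 (start, casing down) and +0.06. Settles about 1.5 s after it is let go. Once the weight is on, 1 mm of outward poise travel adds about 0.003 rad while the beam is off its stops.
- poise (a joint): Place of the sliding poise along the beam, m: 0 = innermost, 0.09 = outermost, growing away from the pivot towards the weight pan (-y of the balance). Stays where left, slides at about 2 N. Starts in its innermost 10 mm; balance lies further out, between 0.025 and 0.08.
- poise_tab (a point): Centre of the top of the poise's upright dark steel tab: 26 mm across the beam (x), 10 mm along it (y), free on both sides over its upper 40 mm; 165 mm above the table when level. Push its pivot-side face outward or its outer face inward. Fingertips 15 mm below its top clear the fork cheeks.
- thick_weight: Thick slotted steel weight, loose, 300 g: block 60 (x) x 44 (y) x 20 (z) mm, origin at the centre of its underside. A 12 mm wide slot along x through the full thickness, open at the +x end, blind end at x = -4 mm, so the stem stands on the origin when home. Grip it across the 44 mm width. On the pan it overhangs 4 mm each side in y.
- thin_weight: The thin slotted steel weight, not needed: 46 x 34 x 10 mm, same shape, origin at the centre of its underside. Leave it.
- screwdriver: Loose screwdriver in front of the balance, to be left alone. Origin under its middle.
- spanner: Loose spanner to the right of the weights, to be left alone. Origin under its middle.
- bin_red: Red bin of screws, 110 x 85 x 50 mm, on the left, to be left alone. Origin at the centre of its underside.
Not all that is in view belongs to the job. Leave any orange or pink look-alike of the thick_weight alone.

How it is judged:
By the outcome, as a careful person would: the job done as asked, in the order asked, and still so for the second after the job is handed in, with the robot touching nothing.
It also fails if it takes over 67 s, if anything falls off the work surface, if the arm or the gripper's body presses on something with over 40 N, if the wrist force passes 120 N, or if a joint passes its speed limit or range.

## Working session

There is one attempt and no reset: what is moved stays moved. The work goes in short steps, Python scripts to look and compute and a tool call to move; the robot and the scene stay as the last step left them, time stands still between calls to the robot, and variables do not carry over. Pictures are saved under pics/ and viewed, at most 10 in all, crops included, and the job is handed in when it is done.

Besides the shell and the picture viewer there is one more tool, called after ">>>" by a JSON object that holds its "fn" and its "kwargs", one argument or row to a line. apply_moves: Moves the arm, as the interface text tells. Shifts and turns lie within -1 to 1; 1 stands for 800 mm of shift or 180 degrees of turn. Its arguments: {"type":"object","properties":{"claw":{"type":"array","items":{"type":"number"}},"travel":{"type":"array","items":{"type":"array","items":{"type":"number"}}},"turn":{"type":"array","items":{"type":"array","items":{"type":"number"}}},"newtons":{"type":"number"}},"required":["claw","travel","turn"]}

```bash
mkdir -p pics
cat > h.py <<'E'
import numpy as np, cv2
from station import manip
def snap(n):
    s=manip.snapshot(n); return s
def save(s,name,box=None,scale=1):
    im=s["pixels"][:,:,::-1]
    if box: im=im[box[1]:box[3],box[0]:box[2]]
    cv2.imwrite("pics/"+name,cv2.resize(im,None,fx=scale,fy=scale,interpolation=cv2.INTER_CUBIC))
def slopes(s,uv):
    uv=np.atleast_2d(np.array(uv,float)); K=s["intrinsics"]
    return cv2.undistortPoints(uv[:,None],K,np.array([s["k1"],0,0,0,0.]))[:,0]
def ray(s,uv):
    d=slopes(s,uv); d=np.c_[d,np.ones(len(d))]; R=s["R"]
    return -R.T@s["t"], d@R
def onplane(s,uv,z):
    c,d=ray(s,uv); return c+d*((z-c[2])/d[:,2])[:,None]
def depthpt(s,u,v):
    c,d=ray(s,(u,v)); return c+d[0]*s["depth"][int(round(v)),int(round(u))]
def cloud(s):
    h,w=s["depth"].shape; v,u=np.mgrid[:h,:w]
    c,d=ray(s,np.c_[u.ravel(),v.ravel()]); P=c+d*s["depth"].reshape(-1,1)
    P=P.reshape(h,w,3); P[s["depth"]==0]=np.nan; return P
def proj(s,X):
    p=s["R"]@np.array(X)+s["t"]; a=p[:2]/p[2]; a=a*(1+s["k1"]*(a@a)); return (s["intrinsics"]@np.r_[a,1])[:2]
E
python3 - <<'E'
from h import *
for n in("scene","top"):
    s=snap(n); save(s,n+"0.png",scale=1.4); print(n,-s["R"].T@s["t"],s["R"][2],s["k1"],s["intrinsics"][0,0])
print(manip.sense())
E
```

```text
scene [ 1.05445063 -0.88978062  0.82013067] [-0.44150085  0.69206714 -0.57106924] -0.03170045982344274 467.2359707544401
top [ 0.27740765 -0.04110269  1.54494171] [ 0.16766763 -0.00218138 -0.98584117] -0.1632159557407188 539.3407949382004
{'t': 0.1, 'q': array([ 1.02348589e+00,  5.28364664e-01,  1.43376569e+00,  8.13001710e-06,
        1.18142419e+00, -1.78481528e-01]), 'qd': array([-0.00112744, -0.00094305, -0.0025279 , -0.00110915, -0.00057934,
        0.00039796]), 'tau': array([-4.48585024e-04, -4.43308318e+01, -1.78586072e+01, -1.68141401e-04,
        3.91130467e-03, -2.98999183e-06]), 'tcp_pos': array([0.22494601, 0.58242539, 0.23043943]), 'tool_rot': array([ 1.83372380e-01,  9.83043035e-01, -9.15726495e-04, -3.51734127e-04]), 'force': array([ 0.72728603,  0.52548287, -0.32173258]), 'ft_torque': array([ 0.0330518,  0.0050116, -0.0405399]), 'gripper_force': 0.0, 'finger_gap': 0.9972382800500172}
```

View pics/scene0.png

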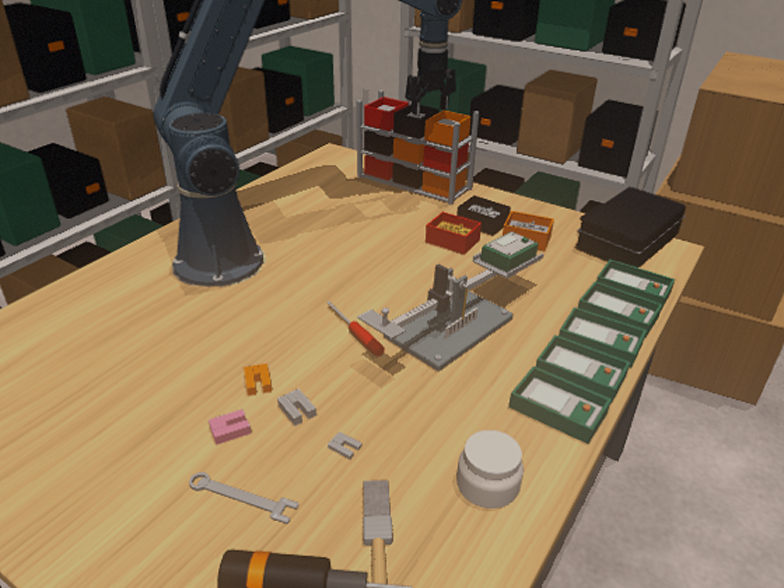

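View pics/top0.png

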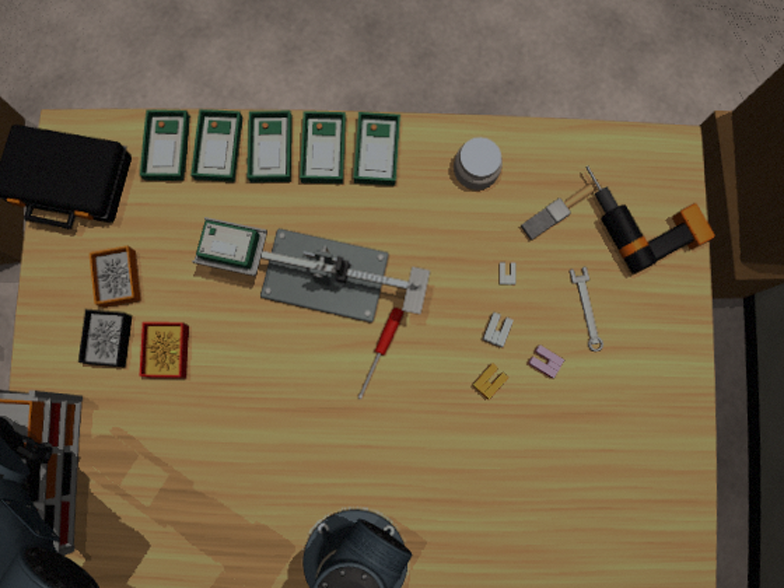

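The top view (560x420 px) shows these candidates:
- Grey thick weight at about (356,236). This is my choice.
- Thin grey weight at (362,195).
- Orange look-alike at (350,272).
- Pink look-alike at (390,258).

The pan is at about (298,205), and the screwdriver lies just in front of it.

Run:
```python
from h import *
s=snap("top"); save(s,"c1.png",(255,160,405,290),5)
P=cloud(s); z=P[...,2]
def rect(mask,zt,lab):
    n,l,st,c=cv2.connectedComponentsWithStats(mask.astype(np.uint8))
    for i in range(1,n):
        if st[i,4]>60:
            vu=np.argwhere(l==i); w=onplane(s,vu[:,::-1],zt)[:,:2]
            r=cv2.minAreaRect((w*1000).astype(np.float32)); print(lab,c[i].round(1),st[i,4],'z',np.round(np.nanmedian(z[l==i]),4),r, 'mean',w.mean(0).round(4))
im=s["pixels"].astype(int); sat=im.max(2)-im.min(2)
box=np.zeros(sat.shape,bool); box[175:300,330:405]=1
rect(box&(sat<28)&(im.min(2)>110),0.02,'grey')
rect(box&(im[...,0]>im[...,1]+25)&(im[...,2]>120)&(im[...,0]>150)&(sat>28),0.02,'pink')
# balance base plate
box[:]=0; box[155:240,180:310]=1
rect(box&(z>0.01)&(z<0.026)&(sat<40),0.018,'base')
box[:]=0; box[150:240,130:310]=1
rect(box&(z>0.085),0.11,'high')
s2=snap("scene"); save(s2,"c2.png",(245,165,395,275),5)
```

```text
grey [361.9 195.8] 128 z 0.0101 ((591.274658203125, -298.277587890625), (29.345582962036133, 42.221229553222656), 89.9852294921875) mean [ 0.5888 -0.2979]
grey [355.3 235.6] 247 z 0.0202 ((474.8097839355469, -280.12652587890625), (42.5211181640625, 58.12678909301758), 68.7117691040039) mean [ 0.4723 -0.2791]
grey [391.2 258.1] 220 z 0.02 ((411.4489440917969, -380.5704345703125), (58.091148376464844, 41.391822814941406), 58.490379333496094) mean [ 0.41   -0.3827]
base [235.2 179.3] 1197 z 0.0175 ((625.1278076171875, 70.74239349365234), (237.34512329101562, 53.161800384521484), 79.11832427978516) mean [0.6275 0.071 ]
base [228.7 208.6] 2054 z 0.0177 ((542.8306884765625, 86.5287094116211), (237.35353088378906, 81.86878204345703), 78.89274597167969) mean [0.5407 0.0862]
high [207.1 185.5] 2817 z 0.1136 ((578.9290161132812, 100.80947875976562), (457.0775451660156, 96.63136291503906), 78.53587341308594) mean [0.5871 0.1413]
```

View pics/c1.png

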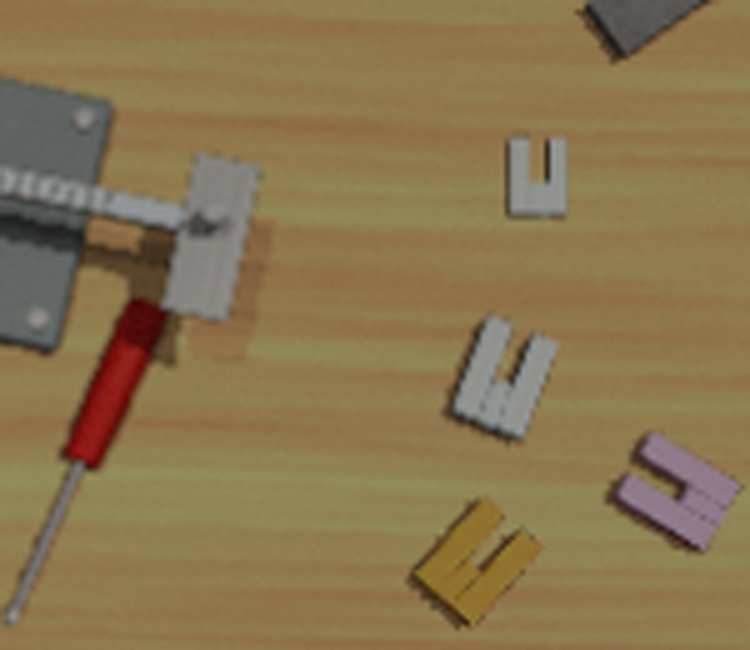

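View pics/c2.png

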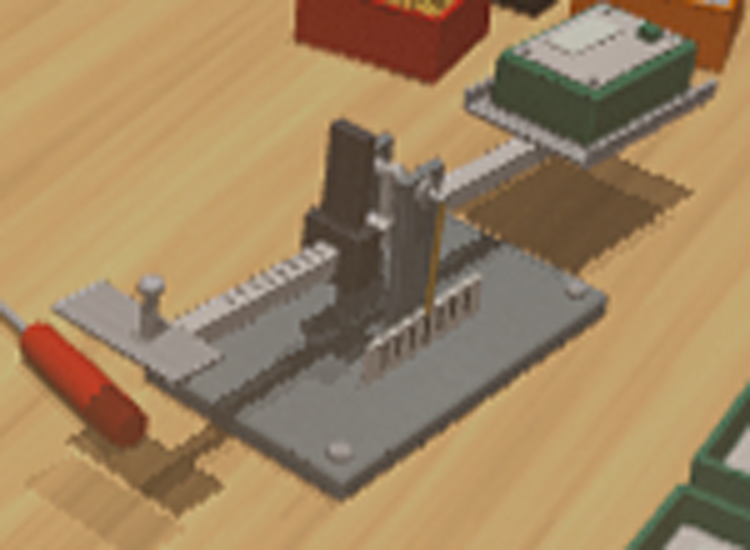

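The crops confirm the grey thick weight at top pixel (355,236), with its slot opening toward +x and slightly toward -y. The empty pan's stem head is at about (297,204). The screwdriver handle ends just under the pan's near end. The dark tab stands beside the fork and the brass pointer is visible.

Run:
```python
from h import *
s=snap("top"); P=cloud(s); z=P[...,2]
im=s["pixels"].astype(int); sat=im.max(2)-im.min(2)
def mar(p): 
    r=cv2.minAreaRect((p[:,:2]*1000).astype(np.float32)); return np.round(np.r_[r[0],r[1],r[2]],1)
b=np.zeros(z.shape,bool); b[155:240,180:310]=1
m=b&(z>0.012)&(z<0.026)&(sat<40)
vu=np.argwhere(m)[:,::-1]; w=onplane(s,vu,0.018); r=mar(w); print('base',r)
ey=np.array([np.cos(np.radians(r[4])),np.sin(np.radians(r[4])),0]); ex=np.array([ey[1],-ey[0],0])
o=np.r_[r[:2]/1000,0]; print('ex',ex)
print('pred stem',o-0.19*ey)
b[:]=0; b[185:230,283:312]=1
pan=b&(z>0.09)&(z<0.122); w=onplane(s,np.argwhere(pan)[:,::-1],.111); print('pan',pan.sum(),np.nanmedian(z[pan]),mar(w))
h=b&(z>0.125); print('head',np.argwhere(h)[:,::-1].mean(0),P[h].round(4))
# weight with axis
b[:]=0;b[215:255,335:375]=1
m=b&(sat<35)&(z>0.012); w=onplane(s,np.argwhere(m)[:,::-1],.02); print('weight',m.sum(),mar(w),np.nanmedian(z[m]))
# tab tops
S=snap("scene")
for q,n in((s,'top'),(S,'scene')):
    Q=cloud(q); d=Q-o; X=d@ex; Y=d@ey; 
    t=(Q[...,2]>0.14)&(abs(X)<.05)&(abs(Y)<.1)
    print(n,'tab pts',t.sum()); 
    if t.sum(): 
        print(np.percentile(X[t],[2,50,98]).round(4),np.percentile(Y[t],[2,50,98]).round(4),np.percentile(Q[...,2][t],[2,50,98]).round(4))
    t=(Q[...,2]>0.124)&(Q[...,2]<.16)&(abs(X)<.06)&(abs(Y+.19)<.03)
    if t.sum(): print('stemhead',t.sum(),np.c_[X[t],Y[t],Q[...,2][t]].mean(0).round(4), Q[t].mean(0).round(4))
    # screwdriver red
    I=q["pixels"].astype(int); red=(I[...,0]>I[...,1]+70)&(I[...,2]<90)&(abs(X)<.2)&(abs(Y+.19)<.12)
    print('screwd',red.sum(),X[red].min().round(3),X[red].max().round(3),Y[red].min().round(3),Y[red].max().round(3),Q[...,2][red].max().round(3))
```

```text
base [577.1  80.  237.8 150.4  78.8]
ex [ 0.98095516 -0.19423435  0.        ]
pred stem [ 0.54019547 -0.10638148  0.        ]
pan 450 0.11075347158227733 [534.9 -93.8  57.6  88.2  79.1]
head [296.90909091 202.09090909] [[ 0.5474 -0.1017  0.1414]
 [ 0.5479 -0.1044  0.1394]
 [ 0.5478 -0.1071  0.1404]
 [ 0.5445 -0.0991  0.1422]
 [ 0.5454 -0.1019  0.1379]
 [ 0.5453 -0.1045  0.139 ]
 [ 0.5446 -0.107   0.1432]
 [ 0.5443 -0.1095  0.1448]
 [ 0.5413 -0.099   0.1449]
 [ 0.5414 -0.1017  0.1446]
 [ 0.5406 -0.1041  0.1494]
 [ 0.5412 -0.1069  0.1466]
 [ 0.5407 -0.1093  0.15  ]
 [ 0.5392 -0.0992  0.1421]
 [ 0.5396 -0.1019  0.1402]
 [ 0.5398 -0.1046  0.1396]
 [ 0.5398 -0.1072  0.1399]
 [ 0.5386 -0.1096  0.1466]
 [ 0.5371 -0.0994  0.1387]
 [ 0.5358 -0.1017  0.1462]
 [ 0.5372 -0.1047  0.1388]
 [ 0.5369 -0.1073  0.1407]]
weight 274 [ 474.5 -278.9   44.7   59.6   68.5] 0.020379528428850935
top tab pts 56
[-0.0122 -0.0012  0.0126] [-0.046  -0.0418 -0.0346] [0.1412 0.1643 0.174 ]
stemhead 22 [ 0.001  -0.1875  0.1426] [ 0.5417 -0.1042  0.1426]
screwd 213 -0.132 -0.042 -0.17 -0.138 0.038
scene tab pts 93
[-0.0099  0.0057  0.0171] [-0.0454 -0.0418 -0.0329] [0.141  0.1558 0.1664]
stemhead 36 [ 0.0038 -0.1897  0.1363] [ 0.544  -0.1068  0.1363]
screwd 147 -0.156 -0.037 -0.172 -0.118 0.028
```

>>> {"fn": "apply_moves", "kwargs": {
  "claw": [1, 1, 1, 1, 1],
  "travel": [
    [-0.038, -0.032, 0],
    [-0.076, -0.064, 0],
    [-0.114, -0.096, 0],
    [-0.151, -0.127, 0],
    [-0.189, -0.159, 0]
  ],
  "turn": [
    [0, 0, 0],
    [0, 0, 0],
    [0, 0, 0],
    [0, 0, 0],
    [0, 0, 0]
  ],
  "newtons": 30
}}

```text
t: 0.72
tcp_pos: [0.3209, 0.4084, 0.2314]
tool_rot: [0.183, 0.983, 0.0, 0.0]
force: [0.3, 0.1, 0.5]
finger_gap: 0.998
gripper_force: 0.0
```

>>> {"fn": "apply_moves", "kwargs": {
  "claw": [1, 1, 1, 1, 1],
  "travel": [
    [-0.037, -0.034, 0],
    [-0.074, -0.068, 0],
    [-0.112, -0.101, 0],
    [-0.149, -0.135, 0],
    [-0.186, -0.169, 0]
  ],
  "turn": [
    [0, 0, 0],
    [0, 0, 0],
    [0, 0, 0],
    [0, 0, 0],
    [0, 0, 0]
  ]
}}

```text
t: 1.13
tcp_pos: [0.4111, 0.2283, 0.2315]
tool_rot: [0.183, 0.983, 0.0, 0.0]
force: [1.3, 1.3, 0.1]
finger_gap: 1.003
gripper_force: 0.0
```

>>> {"fn": "apply_moves", "kwargs": {
  "claw": [1, 1, 1, 1, 1],
  "travel": [
    [-0.025, -0.044, 0],
    [-0.05, -0.088, 0],
    [-0.075, -0.132, 0],
    [-0.1, -0.176, 0],
    [-0.125, -0.22, 0]
  ],
  "turn": [
    [0, 0, 0],
    [0, 0, 0],
    [0, 0, 0],
    [0, 0, 0],
    [0, 0, 0]
  ]
}}

```text
t: 1.55
tcp_pos: [0.4403, 0.0279, 0.2316]
tool_rot: [0.183, 0.983, 0.0, 0.0]
force: [1.5, 1.1, -0.4]
finger_gap: 0.999
gripper_force: 0.0
```

>>> {"fn": "apply_moves", "kwargs": {
  "claw": [0.5, 0.5, 0.5, 0.5, 0.5],
  "travel": [
    [-0.021, -0.044, 0],
    [-0.042, -0.088, 0],
    [-0.063, -0.132, 0],
    [-0.084, -0.176, 0],
    [-0.105, -0.221, 0]
  ],
  "turn": [
    [0, 0, 0],
    [0, 0, 0],
    [0, 0, 0],
    [0, 0, 0],
    [0, 0, 0]
  ]
}}

```text
t: 1.97
tcp_pos: [0.4548, -0.1673, 0.2315]
tool_rot: [0.184, 0.983, 0.0, 0.0]
force: [0.4, 0.4, 0.7]
finger_gap: 0.752
gripper_force: 0.0
```

>>> {"fn": "apply_moves", "kwargs": {
  "claw": [0.5, 0.5, 0.5, 0.5, 0.5],
  "travel": [
    [-0.022, -0.04, 0.02],
    [-0.044, -0.08, 0.04],
    [-0.067, -0.121, 0.06],
    [-0.067, -0.121, 0.105],
    [-0.067, -0.121, 0.155]
  ],
  "turn": [
    [0, 0, 0],
    [0, 0, 0],
    [0, 0, 0],
    [0, 0, 0],
    [0, 0, 0]
  ]
}}

```text
t: 2.38
tcp_pos: [0.4722, -0.2795, 0.1079]
tool_rot: [0.185, 0.983, -0.002, 0.004]
force: [-0.4, 0.8, -1.8]
finger_gap: 0.751
gripper_force: 0.0
```

>>> {"fn": "apply_moves", "kwargs": {
  "claw": [0.5, 0.5, 0.5, 0.5, 0.5],
  "travel": [
    [0, 0, 0.03],
    [0, 0, 0.06],
    [0, 0, 0.09],
    [0, 0, 0.105],
    [0, 0, 0.105]
  ],
  "turn": [
    [0, 0, 0],
    [0, 0, 0],
    [0, 0, 0],
    [0, 0, 0],
    [0, 0, 0]
  ]
}}

```text
t: 2.8
tcp_pos: [0.4687, -0.2739, 0.0209]
tool_rot: [0.183, 0.983, 0.001, -0.002]
force: [-0.4, 0.6, 0.2]
finger_gap: 0.748
gripper_force: 0.0
```

Run:
```python
from h import *
s=snap("scene"); save(s,"g1.png",(130,220,300,350),4)
S=manip.sense(); print(S["tcp_pos"],S["finger_gap"])
```

```text
[ 0.46957579 -0.2745373   0.02241875] 0.7507329067462711
```

View pics/g1.png

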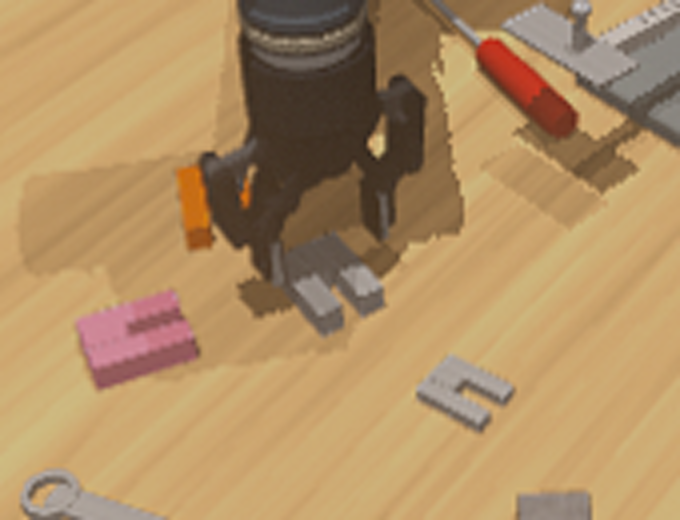

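The crop shows the open fingers straddling the grey weight, with the prongs at crop pixel (330,285) pointing away from the robot. The look-alikes are clear of the gripper.

>>> {"fn": "apply_moves", "kwargs": {
  "claw": [0.5, 0.5, 0.5, 0.5, 0.5],
  "travel": [
    [0, -0.003, 0.008],
    [0, -0.003, 0.016],
    [0, -0.003, 0.023],
    [0, -0.003, 0.023],
    [0, -0.003, 0.023]
  ],
  "turn": [
    [0, 0, 0],
    [0, 0, 0],
    [0, 0, 0],
    [0, 0, 0],
    [0, 0, 0]
  ]
}}

```text
t: 3.27
tcp_pos: [0.4692, -0.2772, 0.0051]
tool_rot: [0.183, 0.983, -0.0, 0.0]
force: [0.1, -0.3, -0.3]
finger_gap: 0.746
gripper_force: 0.0
```

>>> {"fn": "apply_moves", "kwargs": {
  "claw": [-0.3, -0.3, -0.3, -0.3, -0.3],
  "travel": [
    [0, 0, 0],
    [0, 0, 0],
    [0, 0, 0],
    [0, 0, 0],
    [0, 0, 0]
  ],
  "turn": [
    [0, 0, 0],
    [0, 0, 0],
    [0, 0, 0],
    [0, 0, 0],
    [0, 0, 0]
  ],
  "newtons": 40
}}

```text
t: 3.68
tcp_pos: [0.4694, -0.2775, 0.0055]
tool_rot: [0.183, 0.983, -0.0, 0.0]
force: [-1.0, -0.8, 5.6]
finger_gap: 0.504
gripper_force: 42.5
```

>>> {"fn": "apply_moves", "kwargs": {
  "claw": [-0.3, -0.3, -0.3, -0.3, -0.3],
  "travel": [
    [0, 0, 0],
    [0, 0, 0],
    [0, 0, 0],
    [0, 0, 0],
    [0, 0, 0]
  ],
  "turn": [
    [0, 0, 0],
    [0, 0, 0],
    [0, 0, 0],
    [0, 0, 0],
    [0, 0, 0]
  ]
}}

```text
t: 4.1
tcp_pos: [0.4694, -0.2775, 0.0055]
tool_rot: [0.183, 0.983, -0.0, 0.0]
force: [-1.4, -0.1, 5.6]
finger_gap: 0.505
gripper_force: 42.5
```

>>> {"fn": "apply_moves", "kwargs": {
  "claw": [-0.3, -0.3, -0.3, -0.3, -0.3],
  "travel": [
    [0, 0, -0.02],
    [0, 0, -0.065],
    [0, 0, -0.11],
    [0, 0, -0.155],
    [0, 0, -0.2]
  ],
  "turn": [
    [0, 0, 0],
    [0, 0, -0.015],
    [0, 0, -0.03],
    [0, 0, -0.045],
    [0, 0, -0.055]
  ]
}}

```text
t: 4.52
tcp_pos: [0.4683, -0.2763, 0.1655]
tool_rot: [0.097, 0.995, 0.001, -0.001]
force: [0.4, -0.6, -4.1]
finger_gap: 0.508
gripper_force: 42.1
```

>>> {"fn": "apply_moves", "kwargs": {
  "claw": [-0.3, -0.3, -0.3, -0.3, -0.3],
  "travel": [
    [0, 0, 0],
    [0.007, 0.057, 0],
    [0.014, 0.114, 0],
    [0.022, 0.171, 0],
    [0.029, 0.215, 0]
  ],
  "turn": [
    [0, 0, 0],
    [0, 0, 0],
    [0, 0, 0],
    [0, 0, 0],
    [0, 0, 0]
  ]
}}

```text
t: 4.93
tcp_pos: [0.4785, -0.109, 0.1638]
tool_rot: [0.099, 0.995, 0.001, -0.001]
force: [0.3, 0.8, -3.6]
finger_gap: 0.504
gripper_force: 42.3
```

>>> {"fn": "apply_moves", "kwargs": {
  "claw": [-0.3, -0.3, -0.3],
  "travel": [
    [0, 0.013, 0],
    [0, 0.013, 0],
    [0, 0.013, 0]
  ],
  "turn": [
    [0, 0, 0],
    [0, 0, 0],
    [0, 0, 0]
  ]
}}

```text
t: 5.18
tcp_pos: [0.4814, -0.1001, 0.1642]
tool_rot: [0.097, 0.995, -0.0, -0.001]
force: [0.0, 0.2, -2.3]
finger_gap: 0.501
gripper_force: 42.5
```

Run:
```python
from h import *
S=manip.sense(); print(S["tcp_pos"],S["tool_rot"],S["force"],S["finger_gap"])
s=snap("scene"); t=snap("top")
a=s["pixels"][165:265,230:350]; b=t["pixels"][165:265,240:360]
im=np.hstack([cv2.resize(x,(400,400*100//120),interpolation=cv2.INTER_CUBIC) for x in(a,b)])
cv2.imwrite("pics/h1.png",im[:,:,::-1])
```

```text
[ 0.48142531 -0.10007001  0.16418772] [ 9.67658103e-02  9.95307043e-01 -7.60844680e-05 -5.12886240e-04] [ 0.02781339  0.17884125 -2.29201875] 0.5005262571158607
```

View pics/h1.png

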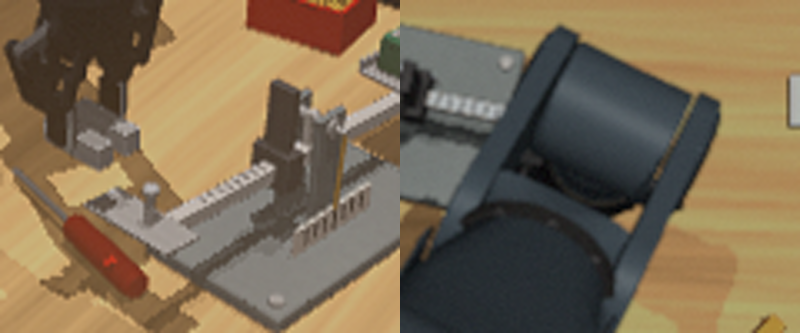

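In the left half (scene view) the weight is held with its prongs forward, at crop (110,145), short of the stem at (152,205). The top view is blocked by the arm, so I'll measure the weight and stem in the scene view.

```bash
cat >> h.py <<'E'
o=np.array([.5771,.080,0]); ex=np.array([.98096,-.19423,0]); ey=np.array([.19423,.98096,0])
def bal(P): d=np.asarray(P)-o; return np.stack([d@ex,d@ey,np.asarray(P)[...,2]],-1)
def comp(P,M):
    M=M.astype(np.uint8); n,l,st,c=cv2.connectedComponentsWithStats(M); i=1+np.argmax(st[1:,4]); return l==i
E
python3 - <<'E'
from h import *
s=snap("scene"); B=bal(cloud(s)); S=manip.sense(); tc=S["tcp_pos"]; print('tcp bal',bal(tc))
im=s["pixels"].astype(int); sat=im.max(2)-im.min(2); br=im.mean(2)
X,Y,Z=B[...,0],B[...,1],B[...,2]
m=(Z>.135)&(abs(X)<.02)&(abs(Y+.19)<.02)&(Z<.16); uv=np.argwhere(m)[:,::-1]; print('head',m.sum(),uv.mean(0),bal(onplane(s,uv.mean(0),.141)))
tx,ty,_=bal(tc)
m=(Z>.15)&(Z<.183)&(X>tx-.03)&(X<tx+.05)&(abs(Y-ty)<.04)&(br>75)
m=comp(None,m); print('w',m.sum(),[np.percentile(q[m],[1,5,50,95,99]).round(4) for q in(X,Y,Z)])
f=m&(X>np.percentile(X[m],97)-.006)&(Z<.174)
print('endface',f.sum(),np.sort(Y[f]).round(4)[::3], np.median(X[f]))
tp=m&(Z>.1755); print('top',tp.sum(),np.sort(Y[tp]).round(4)[::3])
u0,v0=np.argwhere(m)[:,::-1].min(0)-6; u1,v1=np.argwhere(m)[:,::-1].max(0)+6; print(u0,v0,u1,v1)
save(s,"w1.png",(u0,v0,u1,v1),14)
E
```

```text
tcp bal [-0.05799799 -0.19707846  0.16456331]
head 22 [274.72727273 221.81818182] [[ 0.00398255 -0.18959332  0.141     ]]
w 315 [array([-0.0769, -0.0684, -0.0383, -0.0215, -0.0206]), array([-0.225 , -0.2202, -0.192 , -0.1762, -0.1714]), array([0.1581, 0.1598, 0.1749, 0.1785, 0.1805])]
endface 63 [-0.221  -0.2192 -0.2177 -0.2172 -0.2152 -0.2128 -0.2112 -0.2085 -0.2067
 -0.2037 -0.2031 -0.1925 -0.1914 -0.1911 -0.1889 -0.1864 -0.1838 -0.1829
 -0.1809 -0.1784 -0.1762] -0.022724872428573562
top 142 [-0.2261 -0.2217 -0.219  -0.2175 -0.2168 -0.2163 -0.2158 -0.2131 -0.2129
 -0.2114 -0.21   -0.2092 -0.2083 -0.2075 -0.2058 -0.2044 -0.2033 -0.2002
 -0.1981 -0.1941 -0.1921 -0.1912 -0.1905 -0.1898 -0.1891 -0.1888 -0.1887
 -0.188  -0.1872 -0.1868 -0.1863 -0.1853 -0.1848 -0.184  -0.1831 -0.1828
 -0.1819 -0.1815 -0.1806 -0.1801 -0.1796 -0.1791 -0.1784 -0.1774 -0.1769
 -0.1762 -0.1743 -0.17  ]
242 189 277 222
```

View pics/w1.png

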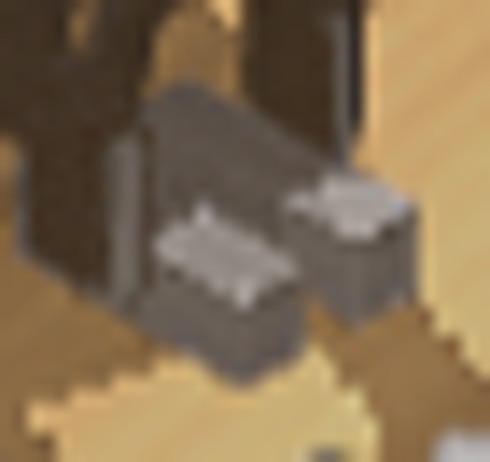

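>>> {"fn": "apply_moves", "kwargs": {
  "claw": [-0.3, -0.3, -0.3, -0.3, -0.3],
  "travel": [
    [0, 0.0095, 0.005],
    [0, 0.0095, 0.02],
    [0, 0.0095, 0.035],
    [0, 0.0095, 0.05],
    [0, 0.0095, 0.055]
  ],
  "turn": [
    [0.019, 0, 0],
    [0.019, 0, 0],
    [0.019, 0, 0],
    [0.019, 0, 0],
    [0.019, 0, 0]
  ]
}}

```text
t: 5.75
tcp_pos: [0.4825, -0.0943, 0.1194]
tool_rot: [0.099, 0.995, -0.029, -0.004]
force: [-1.1, 0.2, -2.6]
finger_gap: 0.503
gripper_force: 42.4
```

>>> {"fn": "apply_moves", "kwargs": {
  "claw": [-0.3, -0.3, -0.3],
  "travel": [
    [0, 0, 0],
    [0, 0, 0],
    [0, 0, 0]
  ],
  "turn": [
    [0, 0, 0],
    [0, 0, 0],
    [0, 0, 0]
  ]
}}

```text
t: 6.0
tcp_pos: [0.4837, -0.094, 0.1214]
tool_rot: [0.098, 0.995, -0.03, -0.002]
force: [-0.6, 0.5, -3.0]
finger_gap: 0.501
gripper_force: 42.4
```

```bash
cat >> h.py <<'E'
def wmeas(s,tc,zlo,zhi):
    B=bal(cloud(s)); X,Y,Z=B[...,0],B[...,1],B[...,2]; br=s["pixels"].mean(2); tx,ty,_=bal(tc)
    m=(Z>zlo)&(Z<zhi)&(X>tx-.03)&(X<tx+.05)&(abs(Y-ty)<.04)&(br>75); m=comp(None,m)
    f=m&(X>np.percentile(X[m],97)-.006)
    print('X end',np.percentile(X[m],[95,99]).round(4),'Y all',np.percentile(Y[m],[1,99]).round(4),'endface Y',np.sort(Y[f]).round(4)[::3],'Z endface',np.percentile(Z[f],[2,98]).round(4))
    return m
E
python3 - <<'E'
from h import *
S=manip.sense(); tc=S["tcp_pos"]; print('tcp bal',bal(tc),S["force"],S["tool_rot"])
s=snap("scene"); m=wmeas(s,tc,.105,.14)
save(s,"w2.png",(225,180,305,250),8)
E
```

```text
tcp bal [-0.05787036 -0.18884624  0.12140051] [-0.55897716  0.49993662 -2.9713572 ] [ 0.09833831  0.99470131 -0.02989109 -0.00232257]
X end [-0.0157 -0.0099] Y all [-0.2158 -0.1679] endface Y [-0.208  -0.2074 -0.2056 -0.2017 -0.1994 -0.1968 -0.1934 -0.1893 -0.1872
 -0.1839 -0.1814] Z endface [0.1066 0.1123]
```

View pics/w2.png

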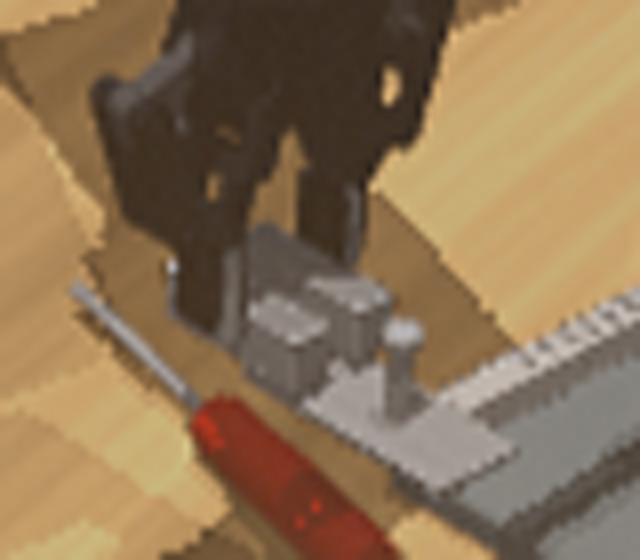

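The weight is level with the pan and its slot, at crop (315,330), faces the stem at (400,350). There is a clear gap to the pan. Next I slide it in slowly.

>>> {"fn": "apply_moves", "kwargs": {
  "claw": [-0.3, -0.3, -0.3, -0.3, -0.3],
  "travel": [
    [-0.005, 0, 0.002],
    [-0.014, 0, 0.002],
    [-0.023, 0, 0.002],
    [-0.032, 0, 0.002],
    [-0.036, 0, 0.002]
  ],
  "turn": [
    [0, 0, 0],
    [0, 0, 0],
    [0, 0, 0],
    [0, 0, 0],
    [0, 0, 0]
  ]
}}

```text
t: 6.47
tcp_pos: [0.5137, -0.0996, 0.1196]
tool_rot: [0.098, 0.995, -0.03, -0.001]
force: [-0.5, 0.2, -2.4]
finger_gap: 0.502
gripper_force: 42.5
```

>>> {"fn": "apply_moves", "kwargs": {
  "claw": [-0.3, -0.3, -0.3, -0.3, -0.3],
  "travel": [
    [-0.006, 0, 0],
    [-0.012, 0, 0],
    [-0.018, 0, 0],
    [-0.018, 0, 0],
    [-0.018, 0, 0]
  ],
  "turn": [
    [0, 0, 0],
    [0, 0, 0],
    [0, 0, 0],
    [0, 0, 0],
    [0, 0, 0]
  ]
}}

```text
t: 6.88
tcp_pos: [0.5256, -0.1017, 0.1192]
tool_rot: [0.098, 0.995, -0.03, -0.003]
force: [-0.0, -1.0, -2.6]
finger_gap: 0.504
gripper_force: 42.5
```

Run:
```python
from h import *
S=manip.sense(); tc=S["tcp_pos"]; print('tcp bal',bal(tc),S["force"])
s=snap("scene")
B=bal(cloud(s)); X,Y,Z=B[...,0],B[...,1],B[...,2]
m=(Z>.124)&(Z<.137)&(X>-.03)&(X<.06)&(abs(Y+.19)<.03)&(s["pixels"].mean(2)>60); print('top',m.sum(),np.percentile(X[m],[50,95,99]),np.percentile(Y[m],[2,50,98]))
m=(Z>.1385)&(abs(X)<.02)&(abs(Y+.19)<.02)&(Z<.16); print('head',m.sum(),bal(onplane(s,np.argwhere(m)[:,::-1].mean(0),.141)))
save(s,"w3.png",(235,180,305,245),8)
```

```text
tcp bal [-0.01520198 -0.1882689   0.11923645] [-0.03050767 -1.03278262 -2.61516603]
top 202 [0.00354102 0.02083025 0.02183492] [-0.21632897 -0.18833921 -0.16357903]
head 25 [[-0.00067624 -0.19110801  0.141     ]]
```

View pics/w3.png

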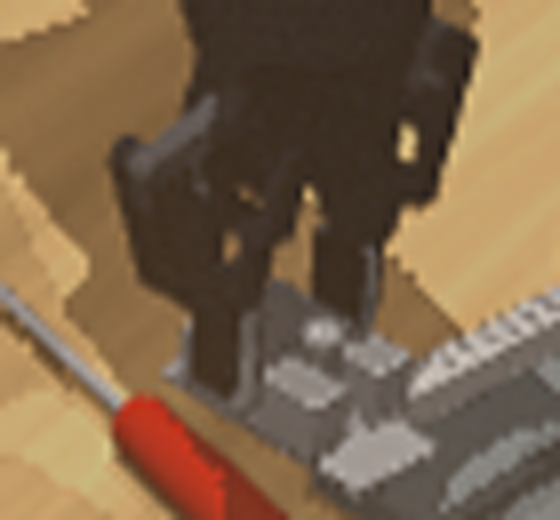

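The stem head at crop (320,335) now stands between the prongs. About 9 mm remains.

>>> {"fn": "apply_moves", "kwargs": {
  "claw": [-0.3, -0.3, -0.3, -0.3, -0.3],
  "travel": [
    [-0.002, 0, 0],
    [-0.004, 0, 0],
    [-0.006, 0, 0],
    [-0.008, 0, 0],
    [-0.008, 0, 0]
  ],
  "turn": [
    [0, 0, 0],
    [0, 0, 0],
    [0, 0, 0],
    [0, 0, 0],
    [0, 0, 0]
  ]
}}

```text
t: 7.35
tcp_pos: [0.5323, -0.1032, 0.1194]
tool_rot: [0.098, 0.995, -0.03, -0.003]
force: [0.1, -0.6, -2.7]
finger_gap: 0.505
gripper_force: 42.5
```

>>> {"fn": "apply_moves", "kwargs": {
  "claw": [-0.3, -0.3, -0.3, -0.3],
  "travel": [
    [-0.001, 0, 0],
    [-0.0015, 0, 0],
    [-0.0015, 0, 0],
    [-0.0015, 0, 0]
  ],
  "turn": [
    [0, 0, 0],
    [0, 0, 0],
    [0, 0, 0],
    [0, 0, 0]
  ]
}}

```text
t: 7.68
tcp_pos: [0.5329, -0.1032, 0.1193]
tool_rot: [0.098, 0.995, -0.03, -0.003]
force: [1.1, -0.2, -3.5]
finger_gap: 0.501
gripper_force: 42.5
```

>>> {"fn": "apply_moves", "kwargs": {
  "claw": [-0.3, -0.3, -0.3],
  "travel": [
    [-0.001, 0, 0],
    [-0.0015, 0, 0],
    [-0.0015, 0, 0]
  ],
  "turn": [
    [0, 0, 0],
    [0, 0, 0],
    [0, 0, 0]
  ]
}}

```text
t: 7.93
tcp_pos: [0.5343, -0.1035, 0.1193]
tool_rot: [0.098, 0.995, -0.03, -0.003]
force: [-0.2, -0.0, -2.2]
finger_gap: 0.505
gripper_force: 42.5
```

>>> {"fn": "apply_moves", "kwargs": {
  "claw": [-0.3, -0.3, -0.3],
  "travel": [
    [-0.001, 0, 0],
    [-0.001, 0, 0],
    [-0.001, 0, 0]
  ],
  "turn": [
    [0, 0, 0],
    [0, 0, 0],
    [0, 0, 0]
  ]
}}

```text
t: 8.18
tcp_pos: [0.535, -0.1036, 0.1193]
tool_rot: [0.098, 0.995, -0.03, -0.003]
force: [-0.2, 1.4, -3.7]
finger_gap: 0.499
gripper_force: 42.5
```

>>> {"fn": "apply_moves", "kwargs": {
  "claw": [-0.3, -0.3, -0.3],
  "travel": [
    [-0.001, 0, 0],
    [-0.001, 0, 0],
    [-0.001, 0, 0]
  ],
  "turn": [
    [0, 0, 0],
    [0, 0, 0],
    [0, 0, 0]
  ]
}}

```text
t: 8.43
tcp_pos: [0.5357, -0.1038, 0.1193]
tool_rot: [0.098, 0.995, -0.03, -0.003]
force: [-0.2, 0.2, -3.3]
finger_gap: 0.503
gripper_force: 42.5
```

Run:
```python
from h import *
S=manip.sense(); tc=S["tcp_pos"]; print('tcp bal',bal(tc),S["force"])
s=snap("scene")
B=bal(cloud(s)); X,Y,Z=B[...,0],B[...,1],B[...,2]
m=(Z>.124)&(Z<.137)&(X>-.03)&(X<.06)&(abs(Y+.19)<.03)&(s["pixels"].mean(2)>60); print('top',m.sum(),np.percentile(X[m],[50,95,99]),np.percentile(Y[m],[2,50,98]))
m=(Z>.1385)&(abs(X)<.02)&(abs(Y+.19)<.02)&(Z<.16); uv=np.argwhere(m)[:,::-1];print('head',m.sum(),uv.mean(0),bal(onplane(s,uv.mean(0),.141)))
```

```text
tcp bal [-0.00488495 -0.18829333  0.11932204] [-0.2167231   0.20248825 -3.2958649 ]
top 216 [0.01209642 0.031053   0.0324887 ] [-0.21598358 -0.19175669 -0.16507697]
head 24 [273.83333333 221.875     ] [[ 0.00260354 -0.19134071  0.141     ]]
```

>>> {"fn": "apply_moves", "kwargs": {
  "claw": [-0.3, -0.3, -0.3],
  "travel": [
    [-0.001, 0, 0],
    [-0.001, 0, 0],
    [-0.001, 0, 0]
  ],
  "turn": [
    [0, 0, 0],
    [0, 0, 0],
    [0, 0, 0]
  ]
}}

```text
t: 8.73
tcp_pos: [0.5366, -0.1039, 0.1193]
tool_rot: [0.098, 0.995, -0.03, -0.003]
force: [-0.1, -0.5, -2.7]
finger_gap: 0.498
gripper_force: 42.5
```

>>> {"fn": "apply_moves", "kwargs": {
  "claw": [-0.3, -0.3, -0.3],
  "travel": [
    [-0.001, 0, 0],
    [-0.001, 0, 0],
    [-0.001, 0, 0]
  ],
  "turn": [
    [0, 0, 0],
    [0, 0, 0],
    [0, 0, 0]
  ]
}}

```text
t: 8.98
tcp_pos: [0.5373, -0.1041, 0.1193]
tool_rot: [0.098, 0.995, -0.03, -0.003]
force: [1.0, -0.0, -3.6]
finger_gap: 0.507
gripper_force: 42.5
```

>>> {"fn": "apply_moves", "kwargs": {
  "claw": [-0.3, -0.3, -0.3],
  "travel": [
    [-0.001, 0, 0],
    [-0.001, 0, 0],
    [-0.001, 0, 0]
  ],
  "turn": [
    [0, 0, 0],
    [0, 0, 0],
    [0, 0, 0]
  ]
}}

```text
t: 9.23
tcp_pos: [0.5374, -0.104, 0.1192]
tool_rot: [0.098, 0.995, -0.03, -0.004]
force: [-1.6, 0.6, -1.7]
finger_gap: 0.502
gripper_force: 42.6
```

>>> {"fn": "apply_moves", "kwargs": {
  "claw": [-0.3, -0.3, -0.3],
  "travel": [
    [-0.001, 0, 0],
    [-0.001, 0, 0],
    [-0.001, 0, 0]
  ],
  "turn": [
    [0, 0, 0],
    [0, 0, 0],
    [0, 0, 0]
  ]
}}

```text
t: 9.48
tcp_pos: [0.5375, -0.104, 0.1192]
tool_rot: [0.098, 0.995, -0.03, -0.004]
force: [-5.0, -0.6, -0.1]
finger_gap: 0.503
gripper_force: 42.8
```

Contact with the stem shows as -5 N, so the slot is home. I'll ease the preload, then lower in small steps.

>>> {"fn": "apply_moves", "kwargs": {
  "claw": [-0.3, -0.3, -0.3, -0.3],
  "travel": [
    [0.0012, 0, 0],
    [0.0012, 0, 0.001],
    [0.0012, 0, 0.002],
    [0.0012, 0, 0.002]
  ],
  "turn": [
    [0, 0, 0],
    [0, 0, 0],
    [0, 0, 0],
    [0, 0, 0]
  ]
}}

```text
t: 9.82
tcp_pos: [0.5375, -0.1041, 0.1175]
tool_rot: [0.098, 0.995, -0.03, -0.003]
force: [-4.4, 0.3, -1.4]
finger_gap: 0.504
gripper_force: 42.8
```

>>> {"fn": "apply_moves", "kwargs": {
  "claw": [-0.3, -0.3, -0.3],
  "travel": [
    [0, 0, 0.001],
    [0, 0, 0.001],
    [0, 0, 0.001]
  ],
  "turn": [
    [0, 0, 0],
    [0, 0, 0],
    [0, 0, 0]
  ]
}}

```text
t: 10.07
tcp_pos: [0.5375, -0.1041, 0.1168]
tool_rot: [0.098, 0.995, -0.03, -0.003]
force: [-5.8, 2.2, 0.5]
finger_gap: 0.505
gripper_force: 42.9
```

>>> {"fn": "apply_moves", "kwargs": {
  "claw": [-0.3, -0.3, -0.3],
  "travel": [
    [0.001, 0, 0.0005],
    [0.001, 0, 0.0005],
    [0.001, 0, 0.0005]
  ],
  "turn": [
    [0, 0, 0],
    [0, 0, 0],
    [0, 0, 0]
  ]
}}

```text
t: 10.32
tcp_pos: [0.5374, -0.1041, 0.1167]
tool_rot: [0.098, 0.995, -0.03, -0.002]
force: [-3.0, 1.5, 0.3]
finger_gap: 0.503
gripper_force: 42.9
```

>>> {"fn": "apply_moves", "kwargs": {
  "claw": [-0.3, -0.3, -0.3],
  "travel": [
    [0, 0, 0.0005],
    [0, 0, 0.0005],
    [0, 0, 0.0005]
  ],
  "turn": [
    [0, 0, 0],
    [0, 0, 0],
    [0, 0, 0]
  ]
}}

```text
t: 10.57
tcp_pos: [0.5374, -0.1041, 0.1162]
tool_rot: [0.098, 0.995, -0.03, -0.003]
force: [-2.3, 1.9, 1.4]
finger_gap: 0.505
gripper_force: 42.9
```

>>> {"fn": "apply_moves", "kwargs": {
  "claw": [-0.1, 0.05, 0.1, 0.2, 0.3],
  "travel": [
    [0, 0, 0],
    [0, 0, 0],
    [0, 0, 0],
    [0, 0, 0],
    [0, 0, 0]
  ],
  "turn": [
    [0, 0, 0],
    [0, 0, 0],
    [0, 0, 0],
    [0, 0, 0],
    [0, 0, 0]
  ],
  "newtons": 20
}}

```text
t: 10.98
tcp_pos: [0.5383, -0.1049, 0.1165]
tool_rot: [0.098, 0.995, -0.03, -0.002]
force: [-0.1, 0.8, -0.4]
finger_gap: 0.651
gripper_force: 0.0
```

Run:
```python
from h import *
S=manip.sense(); tc=S["tcp_pos"]; print('tcp bal',bal(tc),S["force"],S["finger_gap"])
s=snap("scene")
B=bal(cloud(s)); X,Y,Z=B[...,0],B[...,1],B[...,2]
m=(Z>.120)&(Z<.137)&(X>-.03)&(X<.06)&(abs(Y+.19)<.03)&(s["pixels"].mean(2)>60); print('top',m.sum(),np.percentile(X[m],[50,95,99]),np.percentile(Y[m],[2,50,98]),np.percentile(Z[m],[50,90]))
m=(Z>.1385)&(abs(X)<.02)&(abs(Y+.19)<.02)&(Z<.16); uv=np.argwhere(m)[:,::-1];print('head',m.sum(),uv.mean(0),bal(onplane(s,uv.mean(0),.141)))
save(s,"w4.png",(235,165,355,255),6)
```

```text
tcp bal [-0.00217151 -0.18895618  0.11649293] [-0.11317712  0.76207554 -0.39407339] 0.6506181803814617
top 226 [0.01532467 0.03269714 0.03371449] [-0.21525144 -0.1889132  -0.16604668] [0.1282456  0.13165621]
head 20 [274.75 221.6 ] [[ 0.00337587 -0.18890112  0.141     ]]
```

View pics/w4.png

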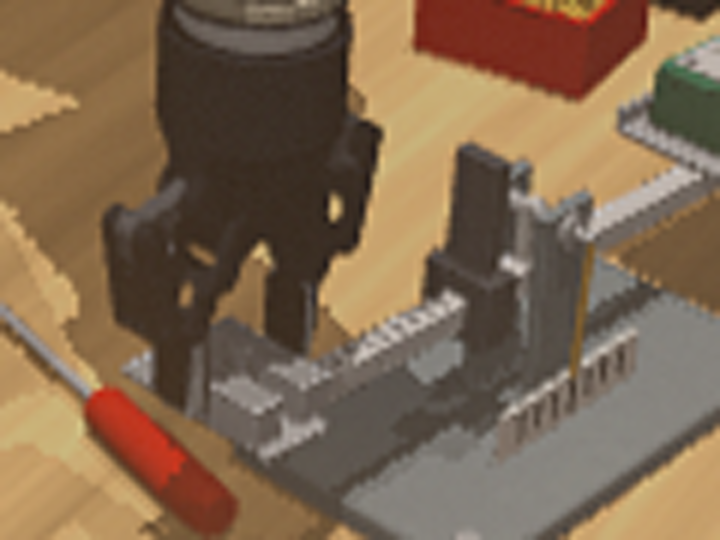

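The weight sits fully home: its end is 30 mm beyond the stem axis and its tilt matches the pan. The fingers are open around it and the screwdriver is untouched. Next I retreat straight up.

>>> {"fn": "apply_moves", "kwargs": {
  "claw": [0.3, 0.3, 0.3, 0.3, 0.3],
  "travel": [
    [0, 0, -0.008],
    [0, 0, -0.03],
    [0, 0, -0.07],
    [0, 0, -0.11],
    [0, 0, -0.144]
  ],
  "turn": [
    [0, 0, 0],
    [0, 0, 0],
    [0, 0, 0],
    [0, 0, 0],
    [0, 0, 0]
  ]
}}

```text
t: 11.45
tcp_pos: [0.5388, -0.0975, 0.2334]
tool_rot: [0.098, 0.995, -0.03, -0.002]
force: [0.9, -0.1, 0.4]
finger_gap: 0.649
gripper_force: 0.0
```

>>> {"fn": "apply_moves", "kwargs": {
  "claw": [-1, -1, -1],
  "travel": [
    [0, 0, 0],
    [0, 0, 0],
    [0, 0, 0]
  ],
  "turn": [
    [-0.019, 0, 0],
    [-0.019, 0, 0],
    [-0.019, 0, 0]
  ]
}}

```text
t: 11.7
tcp_pos: [0.5381, -0.0981, 0.2315]
tool_rot: [0.099, 0.995, -0.001, 0.0]
force: [-0.3, 0.2, -0.0]
finger_gap: 0.227
gripper_force: 0.0
```

```bash
cat >> h.py <<'E'
def tilt(s,v=1):
    B=bal(cloud(s)); X,Y,Z=B[...,0],B[...,1],B[...,2]; im=s["pixels"].astype(int)
    c=(abs(X)<.025)&(abs(Y-.19)<.04)&(Z>.09)&(Z<.16)           # casing top
    w=(abs(X-.002)<.026)&(abs(Y+.19)<.017)&(Z>.085)&(Z<.137)&(im.mean(2)>50)
    bm=(abs(X)<.012)&(Y>.06)&(Y<.13)&(Z>.09)&(Z<.145)
    t=(abs(X)<.025)&(Y<-.02)&(Y>-.15)&(Z>.146)&(Z<.18)&(im.mean(2)<110)&(im.max(2)-im.min(2)<40)
    f=lambda m,q,p=50:(int(m.sum()),np.round(np.percentile(q[m],p),4)) if m.sum()>3 else None
    print('casing',f(c,Z),'weight',f(w,Z,[50,85]),'beam',f(bm,Z,[50,90]),'tabY',f(t,Y,[3,50,97]),'tabX',f(t,X,[3,97]),'Z',f(t,Z,[97]))
E
python3 - <<'E'
from h import *
S=manip.sense(); tc=S["tcp_pos"]; print('tcp bal',bal(tc),S["force"],S["finger_gap"],S["tool_rot"])
for n in("scene","top"): print(n); tilt(snap(n)); tilt(snap(n))
E
```

```text
tcp bal [-0.00363273 -0.18224149  0.23152564] [-0.27517007  0.15574129 -0.00444857] 0.22722673171075886 [ 9.85698098e-02  9.95129924e-01 -6.17055305e-04  2.16625638e-04]
scene
casing (201, np.float64(0.1253)) weight (161, array([0.1288, 0.1309])) beam (12, array([0.0911, 0.0916])) tabY (75, array([-0.0448, -0.0414, -0.0342])) tabX (75, array([-0.0077,  0.0168])) Z (75, array([0.1665]))
casing (214, np.float64(0.1255)) weight (169, array([0.1294, 0.131 ])) beam (14, array([0.0911, 0.0919])) tabY (72, array([-0.0445, -0.0414, -0.0317])) tabX (72, array([-0.007 ,  0.0162])) Z (72, array([0.1664]))
top
casing (508, np.float64(0.1265)) weight (45, array([0.1314, 0.1347])) beam (60, array([0.0929, 0.0957])) tabY (51, array([-0.0451, -0.041 , -0.0347])) tabX (51, array([-0.0122,  0.0122])) Z (51, array([0.1706]))
casing (511, np.float64(0.1265)) weight (42, array([0.1308, 0.1337])) beam (63, array([0.0923, 0.0959])) tabY (49, array([-0.045 , -0.0406, -0.0349])) tabX (49, array([-0.012 ,  0.0111])) Z (49, array([0.1718]))
```

>>> {"fn": "apply_moves", "kwargs": {
  "claw": [-1, -1, -1, -1, -1],
  "travel": [
    [-0.0045, 0.045, 0],
    [-0.0045, 0.09, 0],
    [-0.0045, 0.135, 0],
    [-0.0045, 0.18, 0],
    [-0.0045, 0.215, 0]
  ],
  "turn": [
    [0, 0, 0],
    [0, 0, 0],
    [0, 0, 0],
    [0, 0, 0],
    [0, 0, 0]
  ]
}}

```text
t: 12.32
tcp_pos: [0.5751, 0.0733, 0.2301]
tool_rot: [0.097, 0.995, 0.0, -0.001]
force: [0.1, -0.1, -0.6]
finger_gap: -0.001
gripper_force: 0.0
```

>>> {"fn": "apply_moves", "kwargs": {
  "claw": [-1, -1, -1, -1, -1],
  "travel": [
    [0, 0, 0],
    [0, 0, 0.03],
    [0, 0, 0.06],
    [0, 0, 0.06],
    [0, 0, 0.06]
  ],
  "turn": [
    [0, 0, 0],
    [0, 0, 0],
    [0, 0, 0],
    [0, 0, 0],
    [0, 0, 0]
  ]
}}

```text
t: 12.73
tcp_pos: [0.574, 0.0704, 0.1814]
tool_rot: [0.098, 0.995, -0.0, -0.002]
force: [0.5, -0.7, -0.2]
finger_gap: -0.001
gripper_force: 0.0
```

Run:
```python
from h import *
S=manip.sense(); tc=S["tcp_pos"]; print('tcp bal',bal(tc),S["force"],S["finger_gap"],S["tool_rot"])
s=snap("scene"); B=bal(cloud(s)); X,Y,Z=B[...,0],B[...,1],B[...,2]
for lo in np.arange(tc[2]-.004,tc[2]+.06,.008):
    m=(Z>lo)&(Z<lo+.008)&(abs(X)<.04)&(Y>-.032)&(Y<.04)
    if m.sum()>2: print(round(lo,3),m.sum(),np.percentile(Y[m],[2,98]).round(4),np.percentile(X[m],[2,98]).round(4))
tilt(s)
```

```text
tcp bal [-0.00117935 -0.00998355  0.18144557] [ 0.54628322 -0.68727209 -0.237812  ] -0.001019116487263989 [ 9.78492520e-02  9.95198183e-01 -2.24614914e-04 -2.45966303e-03]
0.177 11 [-0.0196 -0.0095] [-0.0082  0.0119]
0.185 24 [-0.0249 -0.0007] [-0.0061  0.0138]
0.193 27 [-0.0252  0.0021] [-0.006   0.0123]
0.201 27 [-0.0266 -0.0076] [-0.0055  0.0124]
0.209 28 [-0.027  -0.0026] [-0.0034  0.0135]
0.217 15 [-0.0258  0.0088] [0.0072 0.0154]
0.225 43 [-0.0273  0.0234] [-0.0068  0.015 ]
0.233 36 [-0.0274  0.0268] [-0.0068  0.0146]
casing (208, np.float64(0.1253)) weight (165, array([0.1292, 0.1308])) beam (14, array([0.0906, 0.0913])) tabY (74, array([-0.0449, -0.0419, -0.0346])) tabX (74, array([-0.0068,  0.017 ])) Z (74, array([0.1668]))
```

>>> {"fn": "apply_moves", "kwargs": {
  "claw": [-1, -1, -1, -1, -1],
  "travel": [
    [0, 0, 0.015],
    [0, 0, 0.03],
    [0, 0, 0.039],
    [0, -0.004, 0.039],
    [0, -0.009, 0.039]
  ],
  "turn": [
    [0, 0, 0],
    [0, 0, 0],
    [0, 0, 0],
    [0, 0, 0],
    [0, 0, 0]
  ]
}}

```text
t: 13.2
tcp_pos: [0.5744, 0.0632, 0.1525]
tool_rot: [0.098, 0.995, -0.0, 0.0]
force: [-0.2, 0.0, 0.3]
finger_gap: -0.001
gripper_force: 0.0
```

>>> {"fn": "apply_moves", "kwargs": {
  "claw": [-1, -1, -1, -1, -1],
  "travel": [
    [0, -0.0015, 0],
    [0, -0.003, 0],
    [0, -0.0045, 0],
    [0, -0.006, 0],
    [0, -0.0075, 0]
  ],
  "turn": [
    [0, 0, 0],
    [0, 0, 0],
    [0, 0, 0],
    [0, 0, 0],
    [0, 0, 0]
  ]
}}

```text
t: 13.62
tcp_pos: [0.5735, 0.0576, 0.1524]
tool_rot: [0.098, 0.995, 0.0, 0.001]
force: [1.4, 1.8, -0.8]
finger_gap: -0.0
gripper_force: 1.1
```

>>> {"fn": "apply_moves", "kwargs": {
  "claw": [-1, -1, -1, -1, -1],
  "travel": [
    [0, -0.002, 0],
    [0, -0.004, 0],
    [0, -0.006, 0],
    [0, -0.008, 0],
    [0, -0.01, 0]
  ],
  "turn": [
    [0, 0, 0],
    [0, 0, 0],
    [0, 0, 0],
    [0, 0, 0],
    [0, 0, 0]
  ]
}}

```text
t: 14.03
tcp_pos: [0.5717, 0.0495, 0.152]
tool_rot: [0.098, 0.995, 0.0, 0.0]
force: [3.2, 1.7, -0.4]
finger_gap: 0.001
gripper_force: 1.1
```

>>> {"fn": "apply_moves", "kwargs": {
  "claw": [-1, -1, -1, -1, -1],
  "travel": [
    [0, -0.002, 0],
    [0, -0.004, 0],
    [0, -0.006, 0],
    [0, -0.008, 0],
    [0, -0.01, 0]
  ],
  "turn": [
    [0, 0, 0],
    [0, 0, 0],
    [0, 0, 0],
    [0, 0, 0],
    [0, 0, 0]
  ]
}}

```text
t: 14.45
tcp_pos: [0.5697, 0.0417, 0.1519]
tool_rot: [0.098, 0.995, 0.0, -0.0]
force: [1.7, 2.5, -1.5]
finger_gap: -0.004
gripper_force: 1.1
```

Run:
```python
from h import *
S=manip.sense(); tc=S["tcp_pos"]; print('tcp bal',bal(tc),S["force"],S["tool_rot"])
for n in("scene","top"): tilt(snap(n))
```

```text
tcp bal [ 0.00015332 -0.0389879   0.15187849] [ 1.7229095   2.51568744 -1.53673146] [ 9.78734877e-02  9.95198864e-01  7.62497688e-06 -3.94012683e-05]
casing (223, np.float64(0.1326)) weight (186, array([0.1216, 0.1248])) beam (56, array([0.0917, 0.0946])) tabY (142, array([-0.0648, -0.0536, -0.0346])) tabX (142, array([-0.0059,  0.0162])) Z (142, array([0.178]))
casing (522, np.float64(0.1343)) weight (228, array([0.1235, 0.1277])) beam (56, array([0.0942, 0.1   ])) tabY None tabX None Z None
```

>>> {"fn": "apply_moves", "kwargs": {
  "claw": [-1, -1, -1, -1, -1],
  "travel": [
    [0, 0.003, 0],
    [0, 0.006, 0],
    [0, 0.01, 0],
    [0, 0.01, 0],
    [0, 0.01, 0]
  ],
  "turn": [
    [0, 0, 0],
    [0, 0, 0],
    [0, 0, 0],
    [0, 0, 0],
    [0, 0, 0]
  ]
}}

```text
t: 14.97
tcp_pos: [0.571, 0.05, 0.1519]
tool_rot: [0.097, 0.995, -0.0, -0.0]
force: [0.7, -0.4, -0.2]
finger_gap: 0.001
gripper_force: 0.0
```

>>> {"fn": "apply_moves", "kwargs": {
  "claw": [-1, -1, -1, -1, -1],
  "travel": [
    [0, 0, 0],
    [0, 0, 0],
    [0, 0, 0],
    [0, 0, 0],
    [0, 0, 0]
  ],
  "turn": [
    [0, 0, 0],
    [0, 0, 0],
    [0, 0, 0],
    [0, 0, 0],
    [0, 0, 0]
  ]
}}

```text
t: 15.38
tcp_pos: [0.5713, 0.0496, 0.1519]
tool_rot: [0.098, 0.995, -0.0, -0.0]
force: [0.5, -0.2, -0.7]
finger_gap: -0.001
gripper_force: 0.0
```

>>> {"fn": "apply_moves", "kwargs": {
  "claw": [-1, -1, -1, -1, -1],
  "travel": [
    [0, 0, 0],
    [0, 0, 0],
    [0, 0, 0],
    [0, 0, 0],
    [0, 0, 0]
  ],
  "turn": [
    [0, 0, 0],
    [0, 0, 0],
    [0, 0, 0],
    [0, 0, 0],
    [0, 0, 0]
  ]
}}

```text
t: 15.8
tcp_pos: [0.5713, 0.0497, 0.1519]
tool_rot: [0.098, 0.995, 0.0, 0.0]
force: [0.3, 1.4, 1.1]
finger_gap: 0.001
gripper_force: 0.0
```

>>> {"fn": "apply_moves", "kwargs": {
  "claw": [-1, -1, -1, -1, -1],
  "travel": [
    [0, 0, 0],
    [0, 0, 0],
    [0, 0, 0],
    [0, 0, 0],
    [0, 0, 0]
  ],
  "turn": [
    [0, 0, 0],
    [0, 0, 0],
    [0, 0, 0],
    [0, 0, 0],
    [0, 0, 0]
  ]
}}

```text
t: 16.22
tcp_pos: [0.5713, 0.0497, 0.1519]
tool_rot: [0.098, 0.995, -0.0, 0.0]
force: [0.3, -0.7, 0.1]
finger_gap: -0.003
gripper_force: 0.0
```

```bash
cat >> h.py <<'E'
def rep():
    S=manip.sense(); tc=S["tcp_pos"]; print('t',S["t"],'tcp bal',bal(tc).round(4),S["force"].round(1))
    for n,c0 in(("scene",.1254),("top",.1265)):
        s=snap(n); B=bal(cloud(s)); X,Y,Z=B[...,0],B[...,1],B[...,2]
        c=(abs(X)<.025)&(abs(Y-.19)<.04)&(Z>.09)&(Z<.16); print(n,'tilt',round(-.06+(np.median(Z[c])-c0)/.19,4)); tilt(s)
E
python3 -c "
from h import *
rep()"
```

```text
t 16.2167 tcp bal [ 0.0002 -0.0308  0.1519] [ 0.3 -0.7  0.1]
scene tilt -0.061
casing (210, np.float64(0.1252)) weight (164, array([0.1292, 0.1309])) beam (7, array([0.0911, 0.093 ])) tabY (159, array([-0.0641, -0.0514, -0.0266])) tabX (159, array([-0.0059,  0.016 ])) Z (159, array([0.1785]))
top tilt -0.0579
casing (516, np.float64(0.1269)) weight (205, array([0.1305, 0.134 ])) beam (20, array([0.0914, 0.0947])) tabY None tabX None Z None
```

>>> {"fn": "apply_moves", "kwargs": {
  "claw": [-1, -1, -1, -1, -1],
  "travel": [
    [0, -0.003, 0],
    [0, -0.006, 0],
    [0, -0.008, 0],
    [0, -0.01, 0],
    [0, -0.012, 0]
  ],
  "turn": [
    [0, 0, 0],
    [0, 0, 0],
    [0, 0, 0],
    [0, 0, 0],
    [0, 0, 0]
  ]
}}

```text
t: 16.73
tcp_pos: [0.5695, 0.0406, 0.1518]
tool_rot: [0.098, 0.995, 0.0, 0.0]
force: [0.3, 2.4, -2.2]
finger_gap: -0.005
gripper_force: 1.1
```

>>> {"fn": "apply_moves", "kwargs": {
  "claw": [-1, -1, -1, -1, -1],
  "travel": [
    [0, -0.002, 0],
    [0, -0.004, 0],
    [0, -0.006, 0],
    [0, -0.008, 0],
    [0, -0.01, 0]
  ],
  "turn": [
    [0, 0, 0],
    [0, 0, 0],
    [0, 0, 0],
    [0, 0, 0],
    [0, 0, 0]
  ]
}}

```text
t: 17.15
tcp_pos: [0.5678, 0.0324, 0.1519]
tool_rot: [0.098, 0.995, 0.0, -0.0]
force: [1.1, 2.4, -1.2]
finger_gap: -0.003
gripper_force: 1.1
```

>>> {"fn": "apply_moves", "kwargs": {
  "claw": [-1, -1, -1, -1, -1],
  "travel": [
    [0, -0.002, 0],
    [0, -0.004, 0],
    [0, -0.006, 0],
    [0, -0.007, 0],
    [0, -0.007, 0]
  ],
  "turn": [
    [0, 0, 0],
    [0, 0, 0],
    [0, 0, 0],
    [0, 0, 0],
    [0, 0, 0]
  ]
}}

```text
t: 17.57
tcp_pos: [0.5667, 0.0267, 0.1519]
tool_rot: [0.098, 0.995, -0.0, -0.0]
force: [0.1, 1.6, -1.0]
finger_gap: 0.006
gripper_force: 0.6
```

```bash
python3 -c "
from h import *
rep()"
```

```text
t 17.5667 tcp bal [ 0.0002 -0.0543  0.1519] [ 0.1  1.6 -1. ]
scene tilt -0.0444
casing (205, np.float64(0.1284)) weight (173, array([0.1264, 0.1279])) beam (24, array([0.0917, 0.0931])) tabY (149, array([-0.0804, -0.0698, -0.0487])) tabX (149, array([-0.0065,  0.016 ])) Z (149, array([0.1788]))
top tilt -0.0455
casing (512, np.float64(0.1293)) weight (217, array([0.1281, 0.1317])) beam (57, array([0.0931, 0.0962])) tabY None tabX None Z None
```

Now back off 8 mm and let it settle.

>>> {"fn": "apply_moves", "kwargs": {
  "claw": [-1, -1, -1, -1, -1],
  "travel": [
    [0, 0.003, 0],
    [0, 0.006, 0],
    [0, 0.01, 0],
    [0, 0.01, 0],
    [0, 0.01, 0]
  ],
  "turn": [
    [0, 0, 0],
    [0, 0, 0],
    [0, 0, 0],
    [0, 0, 0],
    [0, 0, 0]
  ]
}}

```text
t: 18.08
tcp_pos: [0.5684, 0.035, 0.152]
tool_rot: [0.098, 0.995, -0.0, 0.0]
force: [0.1, -0.6, -0.0]
finger_gap: 0.004
gripper_force: 0.0
```

>>> {"fn": "apply_moves", "kwargs": {
  "claw": [-1, -1, -1, -1, -1],
  "travel": [
    [0, 0, 0],
    [0, 0, 0],
    [0, 0, 0],
    [0, 0, 0],
    [0, 0, 0]
  ],
  "turn": [
    [0, 0, 0],
    [0, 0, 0],
    [0, 0, 0],
    [0, 0, 0],
    [0, 0, 0]
  ]
}}

```text
t: 18.5
tcp_pos: [0.5683, 0.0348, 0.1519]
tool_rot: [0.098, 0.995, -0.0, -0.0]
force: [-0.3, 0.7, -1.1]
finger_gap: -0.0
gripper_force: 0.0
```

>>> {"fn": "apply_moves", "kwargs": {
  "claw": [-1, -1, -1, -1, -1],
  "travel": [
    [0, 0, 0],
    [0, 0, 0],
    [0, 0, 0],
    [0, 0, 0],
    [0, 0, 0]
  ],
  "turn": [
    [0, 0, 0],
    [0, 0, 0],
    [0, 0, 0],
    [0, 0, 0],
    [0, 0, 0]
  ]
}}

```text
t: 18.92
tcp_pos: [0.5683, 0.0348, 0.1519]
tool_rot: [0.098, 0.995, -0.0, -0.0]
force: [0.0, -0.2, 1.2]
finger_gap: -0.002
gripper_force: 0.0
```

>>> {"fn": "apply_moves", "kwargs": {
  "claw": [-1, -1, -1, -1, -1],
  "travel": [
    [0, 0, 0],
    [0, 0, 0],
    [0, 0, 0],
    [0, 0, 0],
    [0, 0, 0]
  ],
  "turn": [
    [0, 0, 0],
    [0, 0, 0],
    [0, 0, 0],
    [0, 0, 0],
    [0, 0, 0]
  ]
}}

```text
t: 19.33
tcp_pos: [0.5683, 0.0348, 0.1519]
tool_rot: [0.098, 0.995, 0.0, -0.0]
force: [-0.8, -0.0, 0.1]
finger_gap: -0.0
gripper_force: 0.0
```

```bash
python3 -c "
from h import *
rep()"
```

```text
t 19.3333 tcp bal [ 0.0002 -0.046   0.1519] [-0.8 -0.   0.1]
scene tilt -0.0387
casing (218, np.float64(0.1295)) weight (173, array([0.1253, 0.1275])) beam (28, array([0.0911, 0.0939])) tabY (164, array([-0.0807, -0.0609, -0.0399])) tabX (164, array([-0.0064,  0.0161])) Z (164, array([0.1792]))
top tilt -0.0369
casing (509, np.float64(0.1309)) weight (218, array([0.1264, 0.1301])) beam (60, array([0.0924, 0.0966])) tabY None tabX None Z None
```

>>> {"fn": "apply_moves", "kwargs": {
  "claw": [-1, -1, -1, -1, -1],
  "travel": [
    [0, -0.003, 0],
    [0, -0.006, 0],
    [0, -0.008, 0],
    [0, -0.01, 0],
    [0, -0.012, 0]
  ],
  "turn": [
    [0, 0, 0],
    [0, 0, 0],
    [0, 0, 0],
    [0, 0, 0],
    [0, 0, 0]
  ]
}}

```text
t: 19.85
tcp_pos: [0.5665, 0.0256, 0.1519]
tool_rot: [0.098, 0.995, 0.0, 0.0]
force: [0.7, 1.0, -1.8]
finger_gap: -0.002
gripper_force: 1.1
```

>>> {"fn": "apply_moves", "kwargs": {
  "claw": [-1, -1, -1, -1, -1],
  "travel": [
    [0, -0.002, 0],
    [0, -0.004, 0],
    [0, -0.006, 0],
    [0, -0.008, 0],
    [0, -0.01, 0]
  ],
  "turn": [
    [0, 0, 0],
    [0, 0, 0],
    [0, 0, 0],
    [0, 0, 0],
    [0, 0, 0]
  ]
}}

```text
t: 20.27
tcp_pos: [0.5649, 0.0175, 0.1518]
tool_rot: [0.098, 0.995, 0.0, -0.0]
force: [0.3, 2.1, -2.5]
finger_gap: 0.002
gripper_force: 1.1
```

>>> {"fn": "apply_moves", "kwargs": {
  "claw": [-1, -1, -1, -1, -1],
  "travel": [
    [0, -0.002, 0],
    [0, -0.004, 0],
    [0, -0.005, 0],
    [0, -0.005, 0],
    [0, -0.005, 0]
  ],
  "turn": [
    [0, 0, 0],
    [0, 0, 0],
    [0, 0, 0],
    [0, 0, 0],
    [0, 0, 0]
  ]
}}

```text
t: 20.68
tcp_pos: [0.564, 0.0133, 0.152]
tool_rot: [0.098, 0.995, -0.0, -0.0]
force: [-0.2, 1.1, -0.1]
finger_gap: 0.003
gripper_force: 0.4
```

```bash
python3 -c "
from h import *
rep()"
```

```text
t 20.6833 tcp bal [ 1.00e-04 -6.79e-02  1.52e-01] [-0.2  1.1 -0.1]
scene tilt -0.0327
casing (211, np.float64(0.1306)) weight (182, array([0.124 , 0.1266])) beam (40, array([0.0911, 0.0944])) tabY (146, array([-0.0936, -0.0849, -0.0636])) tabX (146, array([-0.0072,  0.016 ])) Z (146, array([0.1784]))
top tilt -0.0289
casing (510, np.float64(0.1324)) weight (222, array([0.125 , 0.1291])) beam (103, array([0.093, 0.097])) tabY None tabX None Z None
```

>>> {"fn": "apply_moves", "kwargs": {
  "claw": [-1, -1, -1, -1, -1],
  "travel": [
    [0, 0.003, 0],
    [0, 0.006, 0],
    [0, 0.01, 0],
    [0, 0.01, 0],
    [0, 0.01, 0]
  ],
  "turn": [
    [0, 0, 0],
    [0, 0, 0],
    [0, 0, 0],
    [0, 0, 0],
    [0, 0, 0]
  ]
}}

```text
t: 21.2
tcp_pos: [0.5657, 0.0218, 0.152]
tool_rot: [0.098, 0.995, -0.0, 0.0]
force: [0.3, -0.7, -0.9]
finger_gap: -0.001
gripper_force: 0.0
```

>>> {"fn": "apply_moves", "kwargs": {
  "claw": [-1, -1, -1, -1, -1],
  "travel": [
    [0, 0, 0],
    [0, 0, 0],
    [0, 0, 0],
    [0, 0, 0],
    [0, 0, 0]
  ],
  "turn": [
    [0, 0, 0],
    [0, 0, 0],
    [0, 0, 0],
    [0, 0, 0],
    [0, 0, 0]
  ]
}}

```text
t: 21.62
tcp_pos: [0.5657, 0.0214, 0.1519]
tool_rot: [0.098, 0.995, -0.0, 0.0]
force: [-0.1, -0.7, -0.2]
finger_gap: 0.001
gripper_force: 0.0
```

>>> {"fn": "apply_moves", "kwargs": {
  "claw": [-1, -1, -1, -1, -1],
  "travel": [
    [0, 0, 0],
    [0, 0, 0],
    [0, 0, 0],
    [0, 0, 0],
    [0, 0, 0]
  ],
  "turn": [
    [0, 0, 0],
    [0, 0, 0],
    [0, 0, 0],
    [0, 0, 0],
    [0, 0, 0]
  ]
}}

```text
t: 22.03
tcp_pos: [0.5657, 0.0215, 0.1519]
tool_rot: [0.098, 0.995, 0.0, 0.0]
force: [-0.9, -0.7, -0.1]
finger_gap: -0.001
gripper_force: 0.0
```

>>> {"fn": "apply_moves", "kwargs": {
  "claw": [-1, -1, -1, -1, -1],
  "travel": [
    [0, 0, 0],
    [0, 0, 0],
    [0, 0, 0],
    [0, 0, 0],
    [0, 0, 0]
  ],
  "turn": [
    [0, 0, 0],
    [0, 0, 0],
    [0, 0, 0],
    [0, 0, 0],
    [0, 0, 0]
  ]
}}

```text
t: 22.45
tcp_pos: [0.5657, 0.0215, 0.1519]
tool_rot: [0.098, 0.995, 0.0, 0.0]
force: [0.2, 0.4, 0.5]
finger_gap: -0.003
gripper_force: 0.0
```

>>> {"fn": "apply_moves", "kwargs": {
  "claw": [-1, -1, -1, -1, -1],
  "travel": [
    [0, 0, 0],
    [0, 0, 0],
    [0, 0, 0],
    [0, 0, 0],
    [0, 0, 0]
  ],
  "turn": [
    [0, 0, 0],
    [0, 0, 0],
    [0, 0, 0],
    [0, 0, 0],
    [0, 0, 0]
  ]
}}

```text
t: 22.87
tcp_pos: [0.5657, 0.0215, 0.1519]
tool_rot: [0.098, 0.995, -0.0, -0.0]
force: [-0.8, -0.4, 0.9]
finger_gap: 0.002
gripper_force: 0.0
```

```bash
python3 -c "
from h import *
rep()"
```

```text
t 22.8667 tcp bal [ 0.0002 -0.0596  0.1519] [-0.8 -0.4  0.9]
scene tilt -0.0056
casing (226, np.float64(0.1357)) weight (185, array([0.1186, 0.1212])) beam (80, array([0.0929, 0.0962])) tabY (147, array([-0.0949, -0.074 , -0.0554])) tabX (147, array([-0.0058,  0.0158])) Z (147, array([0.1792]))
top tilt -0.0024
casing (526, np.float64(0.1374)) weight (232, array([0.12  , 0.1244])) beam (111, array([0.0952, 0.0997])) tabY None tabX None Z None
```

>>> {"fn": "apply_moves", "kwargs": {
  "claw": [-1, -1, -1, -1, -1],
  "travel": [
    [0, -0.003, 0],
    [0, -0.006, 0],
    [0, -0.008, 0],
    [0, -0.01, 0],
    [0, -0.011, 0]
  ],
  "turn": [
    [0, 0, 0],
    [0, 0, 0],
    [0, 0, 0],
    [0, 0, 0],
    [0, 0, 0]
  ]
}}

```text
t: 23.38
tcp_pos: [0.5639, 0.0125, 0.1519]
tool_rot: [0.098, 0.995, -0.0, -0.0]
force: [-0.2, -0.3, -0.4]
finger_gap: 0.0
gripper_force: 0.0
```

>>> {"fn": "apply_moves", "kwargs": {
  "claw": [-1, -1, -1, -1, -1],
  "travel": [
    [0, -0.001, 0],
    [0, -0.001, 0],
    [0, 0.003, 0],
    [0, 0.007, 0],
    [0, 0.009, 0]
  ],
  "turn": [
    [0, 0, 0],
    [0, 0, 0],
    [0, 0, 0],
    [0, 0, 0],
    [0, 0, 0]
  ]
}}

```text
t: 23.8
tcp_pos: [0.5655, 0.0204, 0.1519]
tool_rot: [0.098, 0.995, 0.0, 0.0]
force: [-0.2, 0.9, -0.0]
finger_gap: -0.0
gripper_force: 0.0
```

>>> {"fn": "apply_moves", "kwargs": {
  "claw": [-1, -1, -1, -1, -1],
  "travel": [
    [0, 0, 0],
    [0, 0, 0],
    [0, 0, 0],
    [0, 0, 0],
    [0, 0, 0]
  ],
  "turn": [
    [0, 0, 0],
    [0, 0, 0],
    [0, 0, 0],
    [0, 0, 0],
    [0, 0, 0]
  ]
}}

```text
t: 24.22
tcp_pos: [0.5654, 0.0199, 0.1519]
tool_rot: [0.098, 0.995, -0.0, -0.0]
force: [0.8, 0.5, -0.9]
finger_gap: -0.001
gripper_force: 0.0
```

>>> {"fn": "apply_moves", "kwargs": {
  "claw": [-1, -1, -1, -1, -1],
  "travel": [
    [0, 0, 0],
    [0, 0, 0],
    [0, 0, 0],
    [0, 0, 0],
    [0, 0, 0]
  ],
  "turn": [
    [0, 0, 0],
    [0, 0, 0],
    [0, 0, 0],
    [0, 0, 0],
    [0, 0, 0]
  ]
}}

```text
t: 24.63
tcp_pos: [0.5654, 0.0199, 0.1519]
tool_rot: [0.098, 0.995, -0.0, -0.0]
force: [0.5, -0.0, -0.4]
finger_gap: 0.0
gripper_force: 0.0
```

>>> {"fn": "apply_moves", "kwargs": {
  "claw": [-1, -1, -1, -1, -1],
  "travel": [
    [0, 0, 0],
    [0, 0, 0],
    [0, 0, 0],
    [0, 0, 0],
    [0, 0, 0]
  ],
  "turn": [
    [0, 0, 0],
    [0, 0, 0],
    [0, 0, 0],
    [0, 0, 0],
    [0, 0, 0]
  ]
}}

```text
t: 25.05
tcp_pos: [0.5654, 0.0199, 0.1519]
tool_rot: [0.098, 0.995, -0.0, 0.0]
force: [-0.1, -0.0, 0.7]
finger_gap: 0.004
gripper_force: 0.0
```

>>> {"fn": "apply_moves", "kwargs": {
  "claw": [-1, -1, -1, -1, -1],
  "travel": [
    [0, 0, 0],
    [0, 0, 0],
    [0, 0, 0],
    [0, 0, 0],
    [0, 0, 0]
  ],
  "turn": [
    [0, 0, 0],
    [0, 0, 0],
    [0, 0, 0],
    [0, 0, 0],
    [0, 0, 0]
  ]
}}

```text
t: 25.47
tcp_pos: [0.5654, 0.0199, 0.1519]
tool_rot: [0.098, 0.995, -0.0, 0.0]
force: [0.5, -0.9, -0.3]
finger_gap: -0.001
gripper_force: 0.0
```

```bash
python3 -c "
from h import *
rep();rep();rep()"
```

```text
t 25.4667 tcp bal [ 0.0002 -0.0612  0.1519] [ 0.5 -0.9 -0.3]
scene tilt -0.0053
casing (221, np.float64(0.1358)) weight (186, array([0.1181, 0.1207])) beam (77, array([0.0928, 0.0957])) tabY (149, array([-0.0947, -0.0752, -0.056 ])) tabX (149, array([-0.0061,  0.0159])) Z (149, array([0.1787]))
top tilt -0.0026
casing (527, np.float64(0.1374)) weight (233, array([0.1202, 0.1246])) beam (116, array([0.095 , 0.1005])) tabY None tabX None Z None
t 25.5667 tcp bal [ 0.0002 -0.0612  0.1519] [-0.8  1.3 -0.6]
scene tilt -0.0044
casing (223, np.float64(0.136)) weight (184, array([0.1185, 0.121 ])) beam (82, array([0.0928, 0.0972])) tabY (156, array([-0.0946, -0.0753, -0.0546])) tabX (156, array([-0.0069,  0.0162])) Z (156, array([0.1789]))
top tilt -0.0019
casing (527, np.float64(0.1375)) weight (236, array([0.12  , 0.1243])) beam (113, array([0.0953, 0.0999])) tabY None tabX None Z None
t 25.6667 tcp bal [ 0.0002 -0.0612  0.1519] [-1.5 -0.2  0.4]
scene tilt -0.0051
casing (231, np.float64(0.1358)) weight (181, array([0.1185, 0.121 ])) beam (80, array([0.0928, 0.0959])) tabY (151, array([-0.0944, -0.0766, -0.0557])) tabX (151, array([-0.0071,  0.0158])) Z (151, array([0.1787]))
top tilt -0.0022
casing (532, np.float64(0.1375)) weight (234, array([0.1201, 0.1241])) beam (115, array([0.0946, 0.1001])) tabY None tabX None Z None
```

>>> {"fn": "apply_moves", "kwargs": {
  "claw": [-1, -1, -1, -1, -1],
  "travel": [
    [0, -0.004, 0],
    [0, -0.008, 0],
    [0, -0.0105, 0],
    [0, -0.012, 0],
    [0, -0.0128, 0]
  ],
  "turn": [
    [0, 0, 0],
    [0, 0, 0],
    [0, 0, 0],
    [0, 0, 0],
    [0, 0, 0]
  ]
}}

```text
t: 26.18
tcp_pos: [0.5634, 0.0099, 0.1518]
tool_rot: [0.098, 0.995, 0.0, 0.0]
force: [-0.1, 1.7, -0.8]
finger_gap: 0.002
gripper_force: 1.0
```

>>> {"fn": "apply_moves", "kwargs": {
  "claw": [-1, -1],
  "travel": [
    [0, 0, 0],
    [0, 0, 0]
  ],
  "turn": [
    [0, 0, 0],
    [0, 0, 0]
  ]
}}

```text
t: 26.35
tcp_pos: [0.5634, 0.0099, 0.1519]
tool_rot: [0.098, 0.995, 0.0, -0.0]
force: [-0.7, 1.7, -0.8]
finger_gap: 0.001
gripper_force: 0.7
```

>>> {"fn": "apply_moves", "kwargs": {
  "claw": [-1, -1, -1, -1, -1],
  "travel": [
    [0, 0.004, 0],
    [0, 0.008, 0],
    [0, 0.01, 0],
    [0, 0.01, 0],
    [0, 0.01, 0]
  ],
  "turn": [
    [0, 0, 0],
    [0, 0, 0],
    [0, 0, 0],
    [0, 0, 0],
    [0, 0, 0]
  ]
}}

```text
t: 26.77
tcp_pos: [0.565, 0.0179, 0.152]
tool_rot: [0.098, 0.995, -0.0, 0.0]
force: [0.3, 0.4, -0.8]
finger_gap: -0.001
gripper_force: 0.0
```

>>> {"fn": "apply_moves", "kwargs": {
  "claw": [-1, -1, -1, -1, -1],
  "travel": [
    [0, 0, 0],
    [0, 0, 0],
    [0, 0, 0],
    [0, 0, 0],
    [0, 0, 0]
  ],
  "turn": [
    [0, 0, 0],
    [0, 0, 0],
    [0, 0, 0],
    [0, 0, 0],
    [0, 0, 0]
  ]
}}

```text
t: 27.18
tcp_pos: [0.5649, 0.0176, 0.1519]
tool_rot: [0.098, 0.995, -0.0, -0.0]
force: [0.3, -1.1, -0.1]
finger_gap: -0.005
gripper_force: 0.0
```

>>> {"fn": "apply_moves", "kwargs": {
  "claw": [-1, -1, -1, -1, -1],
  "travel": [
    [0, 0, 0],
    [0, 0, 0],
    [0, 0, 0],
    [0, 0, 0],
    [0, 0, 0]
  ],
  "turn": [
    [0, 0, 0],
    [0, 0, 0],
    [0, 0, 0],
    [0, 0, 0],
    [0, 0, 0]
  ]
}}

```text
t: 27.6
tcp_pos: [0.5649, 0.0177, 0.1519]
tool_rot: [0.098, 0.995, -0.0, 0.0]
force: [-0.1, 0.3, 0.0]
finger_gap: -0.002
gripper_force: 0.0
```

>>> {"fn": "apply_moves", "kwargs": {
  "claw": [-1, -1, -1, -1, -1],
  "travel": [
    [0, 0, 0],
    [0, 0, 0],
    [0, 0, 0],
    [0, 0, 0],
    [0, 0, 0]
  ],
  "turn": [
    [0, 0, 0],
    [0, 0, 0],
    [0, 0, 0],
    [0, 0, 0],
    [0, 0, 0]
  ]
}}

```text
t: 28.02
tcp_pos: [0.5649, 0.0177, 0.1519]
tool_rot: [0.098, 0.995, -0.0, -0.0]
force: [-0.3, 0.9, -0.0]
finger_gap: -0.001
gripper_force: 0.0
```

```bash
python3 -c "
from h import *
rep();rep()"
```

```text
t 28.0167 tcp bal [ 0.0002 -0.0635  0.1519] [-0.3  0.9 -0. ]
scene tilt 0.0013
casing (225, np.float64(0.137)) weight (186, array([0.1173, 0.1202])) beam (79, array([0.0932, 0.0969])) tabY (146, array([-0.0976, -0.0784, -0.0596])) tabX (146, array([-0.0071,  0.0165])) Z (146, array([0.1787]))
top tilt 0.0052
casing (530, np.float64(0.1389)) weight (239, array([0.1187, 0.1222])) beam (127, array([0.0956, 0.1004])) tabY None tabX None Z None
t 28.1167 tcp bal [ 0.0002 -0.0635  0.1519] [-0.4 -0.5 -0.5]
scene tilt 0.0026
casing (228, np.float64(0.1373)) weight (189, array([0.1172, 0.1204])) beam (83, array([0.0932, 0.0983])) tabY (147, array([-0.0977, -0.0785, -0.0587])) tabX (147, array([-0.0083,  0.0159])) Z (147, array([0.1784]))
top tilt 0.0041
casing (523, np.float64(0.1387)) weight (232, array([0.1189, 0.1229])) beam (123, array([0.0947, 0.1005])) tabY None tabX None Z None
```

>>> {"fn": "apply_moves", "kwargs": {
  "claw": [-1, -1, -1, -1, -1],
  "travel": [
    [0, 0.002, -0.01],
    [0, 0.002, -0.04],
    [0, 0.002, -0.08],
    [0, 0.002, -0.12],
    [0, 0.002, -0.15]
  ],
  "turn": [
    [0, 0, 0],
    [0, 0, 0],
    [0, 0, 0],
    [0, 0, 0],
    [0, 0, 0]
  ]
}}

```text
t: 28.63
tcp_pos: [0.566, 0.0193, 0.2751]
tool_rot: [0.098, 0.995, -0.0, 0.002]
force: [0.8, -0.7, -0.2]
finger_gap: 0.001
gripper_force: 0.0
```

>>> {"fn": "apply_moves", "kwargs": {
  "claw": [-1, -1, -1, -1, -1],
  "travel": [
    [0.03, 0, -0.03],
    [0.06, 0, -0.06],
    [0.09, 0, -0.08],
    [0.09, 0, -0.08],
    [0.09, 0, -0.08]
  ],
  "turn": [
    [0, 0, 0],
    [0, 0, 0],
    [0, 0, 0],
    [0, 0, 0],
    [0, 0, 0]
  ]
}}

```text
t: 29.05
tcp_pos: [0.4944, 0.0336, 0.3378]
tool_rot: [0.098, 0.995, -0.0, 0.002]
force: [0.2, -0.5, -0.2]
finger_gap: -0.002
gripper_force: 0.0
```

Run:
```python
from h import *
for n,c0 in(("scene",.1254),("top",.1265)):
    R=[];
    for k in range(5):
        s=snap(n); B=bal(cloud(s)); X,Y,Z=B[...,0],B[...,1],B[...,2]
        c=(abs(X)<.025)&(abs(Y-.19)<.04)&(Z>.09)&(Z<.16); 
        med=np.median(Z[c]); c&=abs(Z-med)<.006
        a=np.linalg.lstsq(np.c_[Y[c]-.19,X[c],np.ones(c.sum())],Z[c],rcond=None)[0]
        R.append([-.06+(med-c0)/.19,a[0]])
    print(n,'tilt h, slope',np.mean(R,0),np.std(R,0)); tilt(s)
S=manip.sense(); print(S["t"],bal(S["tcp_pos"]))
```

```text
scene tilt h, slope [0.00121769 0.01835353] [0.00061084 0.00796097]
casing (227, np.float64(0.1373)) weight (185, array([0.1173, 0.1201])) beam (78, array([0.0937, 0.0958])) tabY (69, array([-0.0973, -0.0941, -0.0854])) tabX (69, array([-0.0085,  0.0152])) Z (69, array([0.1643]))
top tilt h, slope [0.00341202 0.00875257] [0.0010559  0.00630365]
casing (528, np.float64(0.1387)) weight (234, array([0.1189, 0.1234])) beam (51, array([0.0962, 0.1023])) tabY None tabX None Z None
29.55 [-0.07166334 -0.06186476  0.33531866]
```

The beam floats at about +0.002 rad, less than 1 mm of poise travel. I'll check the weight numerically once more, then hand in.

Run:
```python
from h import *
s=snap("scene"); B=bal(cloud(s)); X,Y,Z=B[...,0],B[...,1],B[...,2]
m=(Z>.108)&(Z<.124)&(X>-.04)&(X<.06)&(abs(Y+.19)<.03)&(s["pixels"].mean(2)>60); e=np.percentile(X[m],98); print(e,np.percentile(Y[m],[2,98]))
print(manip.sense()["qd"].round(4))
if .028<e<.037: print(manip.sign_off())
```

```text
0.033586160033241295 [-0.21119406 -0.16718587]
[ 0.0003 -0.0069  0.0004 -0.0022  0.0018  0.0013]
the job is handed in; nothing more can be done
None
```

The job is handed in: the thick weight is fully home on the stem, and the beam floats level by camera measurement (about +0.002 rad) after light fingertip pushes on the poise, with the robot touching nothing; the score was not shown.

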